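# Load the conditioning vessel

### The job

Load the conditioning vessel: pull its vent knob all the way out first, then lift the cover off and lay it flat on the rubber mat, and put every round fibre specimen on the bench into the vessel (the square blocks are another batch: leave them and the other bench things where they are). Then, with the vent still out, set the cover back so that it sits seated and level on the rim, and finally push the vent knob fully home.

Things in the scene. Friction and masses are not known exactly. Their poses are not given: they have to be found in the camera images.
- vessel: Fixed round amber vessel, open at the top under its cover: outer diameter 206 mm, inner diameter 196 mm, rim 82 mm above the bench, inside 72 mm deep. Origin on the vessel axis at bench level, z up. A grey valve block (90 along x, 50 along y, 80 mm high) stands beside it, centred 157 mm along the vessel's +y; the vent knob is on the block's -x face.
- vessel_floor (a point): Centre of the vessel's inner floor, 10 mm above the bench; axes as the vessel's.
- vessel_rim (a point): Centre of the vessel's mouth at rim height, 82 mm above the bench; axes as the vessel's.
- vent (a joint): Travel of the vent knob in m: 0 pushed home (vent shut), 0.040 pulled all the way out (vent open). It slides along the vessel's -x when pulled; an over-centre detent (about 8 N) snaps it to the nearer end from mid travel.
- vent_knob (a point): Centre of the black vent knob, a cylinder lying along the slide direction, 32 mm in diameter (36 mm at its outer lip), 30 mm long, axis 55 mm above the bench. Moves with the knob. When home, a gap of 5 mm is left between the knob and the block's face. Can be pinched from above across the vessel's y.
- cover: Loose aluminium cover, 0.45 kg, at first on the vessel: disc 216 mm in diameter, 8 mm thick; tapered boss below (8 mm deep, 184 mm wide at the disc, 168 mm at the bottom); black knob on top (36 mm in diameter, 42 mm tall). Origin: centre of the boss's underside, z up: disc from z 8 to 16 mm, knob from 16 to 58 mm. Seated, the origin is 8 mm below the rim.
- mat_top (a point): Centre of the top of the fixed black rubber mat, 200 x 200 mm and 4 mm thick; axes along its edges.
- spec1: Round specimen of pressed fibre, a cylinder 54 mm in diameter and 60 mm tall, starting upright. Origin at its centre, z along its axis. 2 to 4 of the four specimens are present; absent ones are None.
- spec2: Round specimen of pressed fibre, a cylinder 54 mm in diameter and 60 mm tall, starting upright. Origin at its centre, z along its axis. 2 to 4 of the four specimens are present; absent ones are None.
- spec3: Round specimen of pressed fibre, a cylinder 54 mm in diameter and 60 mm tall, starting upright. Origin at its centre, z along its axis. 2 to 4 of the four specimens are present; absent ones are None.
- spec4: Round specimen of pressed fibre, a cylinder 54 mm in diameter and 60 mm tall, starting upright. Origin at its centre, z along its axis. 2 to 4 of the four specimens are present; absent ones are None.
- block1: Square fibre block of the other batch, 50 x 50 mm and 60 mm tall, same material as the specimens. Origin at the centre of the block. Leave alone.
- block2: Square fibre block of the other batch, 50 x 50 mm and 60 mm tall, same material as the specimens. Origin at the centre of the block. Leave alone.
- jar: Bystander: loose jar, 68 mm in diameter, 100 mm tall, origin under its centre. Leave alone.
- tape: Bystander: loose roll of tape lying flat, 90 mm in diameter, 24 mm tall, origin under its centre. Leave alone.
- spatula: Bystander: loose spatula lying on the bench. Leave alone.
Mind the look-alikes: they are no part of the job. Leave any blue or purple look-alike of the spec3 alone. What is shaped like the spec2 but turquoise is not meant.

How it is judged:
By the outcome, as a careful person would: the job done as asked, in the order asked, and still so for the second after the job is handed in, with the robot touching nothing.
Of spec1, spec2, spec3, spec4 only 2 to 4 are there at a start; the rules pass over those that are not, and their reading is None.
At some moment in a run one of spec1, spec2, spec3, spec4 may be knocked a few centimetres aside while the robot is not near it.
Once in a run the grip may slacken for a moment while it holds something.
It also fails if it takes over 208 s, if anything falls off the work surface, if the arm or the gripper's body presses on something with over 40 N, if the wrist force passes 120 N, or if a joint passes its speed limit or range.

### The arm

A 6-joint arm with a two-finger parallel gripper is mounted at the origin on the work surface. World frame = base frame: x ahead of the robot, y to its left, z up, the work surface at z = 0. Lengths are in m, angles in rad, forces in N, time in s.
With the tool pointing down it reaches from about 0.35 to 0.975 m from the base axis. Payload 4.9 kg.
Tool frame: the origin (TCP) lies at the very end of the fingers, on their centre line; the grasp point (between the pads) lies 19 mm behind it; x points along the fingers, z is the direction in which the jaws open and shut, and the axes are right-handed (so a half turn about x gives the same grasp; the last joint's range is limited). The gripper opens to 85 mm and grips with 20 to 120 N. Pads are 22 mm wide; open, the fingers measure 114 mm over their backs; the gripper's body (76 mm by 85 mm) begins 54 mm behind the grasp point. The pads swing forward as they close: fully open they stand 13 mm farther back than shut.
Start: joints at [0.997, 0.053, 1.613, -0, 1.476, -0.119], TCP at [0.275, 0.561, 0.231] pointing down, gripper open.
Joint ranges: [-3.01, 3.01], [-1.01, 2.22], [0.06, 2.58], [-1.02, 4.17], [0.09, 2.62], [-3.14, 3.14]. Speed limits (rad/s): [2.57, 2.57, 3.14, 3.14, 3.14, 3.14].

### API

Orientations are given as a unit quaternion [w, x, y, z].
In Python, from plant import manip, vision, job gives the robot as it stands.
- The arm moves only by the tool servo_tool, never from a script. Its arguments are lists of equal length, an entry for each row: "twist": the turn, a rotation vector about the world's x, y, z in rad, a list of three; "xyz": the shift along the world's x, y, z in cm, a list of three; "fingers": the opening, from 0 (shut) to 1 (fully open). In form: {"twist": [[wx, wy, wz], ...], "xyz": [[x, y, z], ...], "fingers": [fingers, ...]}. A call has 1 to 8 rows; each row shifts and turns the commanded pose from where the row before left it; what a row does not reach is not made up. A row lasts 1/8 s, in which the tool goes at most 62.5 mm and 10.7 degrees, less where a joint would pass 70% of its speed; a pose out of reach is approached as far as the arm can. A call with a gripper value outside its range is refused whole. The fingers move at their own pace and stop on an object; the grip force is fixed at half the most. Time passes only in rows, so rows that do not move let the fingers close. It gives the time, the measured TCP pose, the force and the opening at its end, in the units of the state.
- manip.state(): the state, without advancing time (a new reading comes with each control period).
- vision.grab_frame(name): name is "scene" or "top"; returns the picture (420x560x3 uint8, red, green, blue); there is no depth.
- vision.get_calibration(name): a dict with "camera_matrix" (3x3 intrinsics, pixels), "k1" (the pictures are not rectified: a ray, as slopes to the right and down, at radius r is drawn at 1 + k1 r^2 times it, then the intrinsics apply), "origin" and "orientation" of the camera in the world. Camera axes: x right, y up, looking along -z (the intrinsics and any distortion apply to the point x, -y, -z); pixel columns grow to the right and rows downward; lengths in m; the calibration is good to about 2 mm. A picture is of the moment at which its call begins. get_calibration takes no time and is no camera call.
- job.job_done(): hands the job in, once; it reports no verdict.
Trained networks look in the newest picture that a camera, given by its name, has taken for a name from the list of things; names that differ only in an ending like _2 or _b are one class to them, and where a whole thing is asked for, a point or a joint stands for the part that bears it (a point fixed in the world has none). Each returns a list of dicts, best first, with "score" (0 to 1); they miss things now and then, are a little off and sometimes report something else, mostly with a low value. They report only what shows in the picture. A call takes as long as a camera call. They do not tell look-alikes from the thing itself.
- vision.spot_in(camera, label): "extent" ([centre column, centre row, width, height] in pixels, round what is visible of it).
The state is a dict: "time": time; "joint_pos": joint angles; "joint_vel": joint speeds; "joint_efforts": joint torques, N m; "tool_pos": TCP position; "tool_rot": TCP orientation; "contact_force": force on the tool from outside, world axes, zero at the start; "ft_torque": the same for the moment, N m; "gripper_width": opening from 0.0 (shut) to 1.0 (fully open).
Only numpy, scipy, OpenCV 4.12 (cv2) and the standard library are available. Lean on these libraries where they do the work, as an engineer would, in place of code of your own. Each camera call takes 0.05 s, during which the arm holds its last target.

## Working session

There is one attempt and no reset: what is moved stays moved. The work goes in short steps, Python scripts to look and compute and a tool call to move; the robot and the scene stay as the last step left them, time stands still between calls to the robot, and variables do not carry over. Pictures are saved under pics/ and viewed, and the job is handed in when it is done.

Besides the shell and the picture viewer there is one more tool, called after ">>>" as a command line: name --argument value ..., lists and objects as JSON in quotes. servo_tool: Moves the arm, as the interface text tells. Its arguments: {"type":"object","properties":{"twist":{"type":"array","items":{"type":"array","items":{"type":"number"}}},"xyz":{"type":"array","items":{"type":"array","items":{"type":"number"}}},"fingers":{"type":"array","items":{"type":"number"}}},"required":["twist","xyz","fingers"]}

```bash
ls; mkdir -p pics
python3 - <<'E'
from plant import manip, vision, job
import cv2
print(manip.state())
for n in ("scene","top"):
    print(n, vision.get_calibration(n))
    im=vision.grab_frame(n); cv2.imwrite(f"pics/{n}0.png", im[:,:,::-1])
E
```

```text
pics
{'time': 0.0, 'joint_pos': array([ 9.97026953e-01,  5.33056255e-02,  1.61429756e+00,  1.53559490e-05,
        1.47601981e+00, -1.19011409e-01]), 'joint_vel': array([-0.00078757,  0.00050135,  0.00127824,  0.00068558, -0.00160022,
       -0.00230827]), 'joint_efforts': array([-1.42253306e-03, -3.93701863e+01, -3.70166302e+01, -1.82807971e-04,
        7.10061882e-03,  3.14118302e-05]), 'tool_pos': array([0.27418628, 0.56094637, 0.23009267]), 'tool_rot': array([ 0.59919057, -0.3747175 ,  0.60049469,  0.37411707]), 'contact_force': array([0.1755469 , 0.19961777, 0.34809597]), 'ft_torque': array([-0.02429766, -0.03943666,  0.01874627]), 'gripper_width': 1.0003799407670693}
scene {'camera_matrix': array([[470.73507023,   0.        , 273.8370815 ],
       [  0.        , 470.73507023, 209.13229578],
       [  0.        ,   0.        ,   1.        ]]), 'k1': -0.0693494163020187, 'origin': array([ 1.47772176, -0.42251615,  1.09225105]), 'orientation': array([0.76737124, 0.33519315, 0.22152431, 0.49971382])}
top {'camera_matrix': array([[424.5939426 ,   0.        , 285.30041028],
       [  0.        , 424.5939426 , 211.11355976],
       [  0.        ,   0.        ,   1.        ]]), 'k1': -0.09795205500103096, 'origin': array([0.38566184, 0.01047958, 1.46041594]), 'orientation': array([ 0.7141938 ,  0.01619127, -0.02121804, -0.69943896])}
```

View pics/scene0.png

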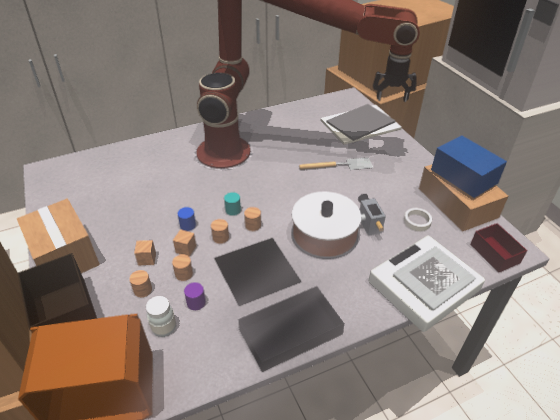

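View pics/top0.png

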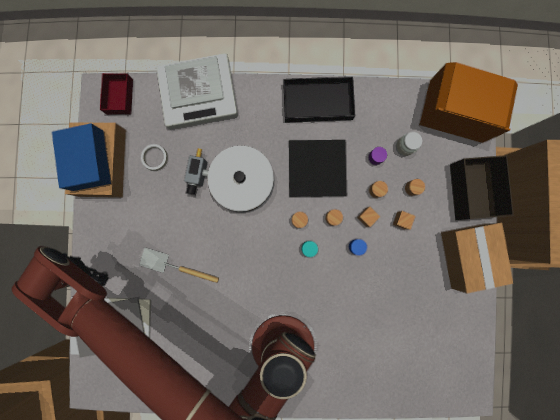

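The top view shows the vessel and cover at (240,178), the valve block at (195,172) with its black knob at about (191,188), and the mat at (318,168). The four round fibre specimens are at (300,220), (335,217), (379,189) and (416,187). The square blocks are at (369,216) and (405,220), and the look-alikes are turquoise, blue and purple.

```bash
cat > h.py <<'E'
from plant import manip, vision, job
import numpy as np, cv2
from scipy.spatial.transform import Rotation as R
def rot(q): return R.from_quat([q[1],q[2],q[3],q[0]])
def ray(cam,u,v):
    c=vision.get_calibration(cam);K=c['camera_matrix'];k=c['k1']
    d=np.array([(u-K[0,2])/K[0,0],(v-K[1,2])/K[1,1]]);p=d.copy()
    for _ in range(30): p=d/(1+k*(p@p))
    return np.array(c['origin']), rot(c['orientation']).apply([p[0],-p[1],-1])
def onz(cam,u,v,z):
    o,d=ray(cam,u,v); return o+d*(z-o[2])/d[2]
def proj(cam,P):
    c=vision.get_calibration(cam);K=c['camera_matrix'];k=c['k1']
    q=rot(c['orientation']).inv().apply(np.atleast_2d(P)-c['origin'])
    s=np.c_[q[:,0]/-q[:,2],-q[:,1]/-q[:,2]];s=s*(1+k*(s**2).sum(1,keepdims=True))
    return s*K[0,0]+[K[0,2],K[1,2]]
def save(cam,name,box=None,sc=1):
    im=vision.grab_frame(cam)
    o=im
    if box: x0,y0,x1,y1=box;o=im[y0:y1,x0:x1]
    o=cv2.resize(o,None,fx=sc,fy=sc,interpolation=cv2.INTER_CUBIC)
    cv2.imwrite('pics/'+name,o[:,:,::-1]); return im
E
python3 - <<'E'
from h import *
np.set_printoptions(precision=4,suppress=True)
im=vision.grab_frame('top')
o=im[120:270,130:440];cv2.imwrite('pics/t1.png',cv2.resize(o,None,fx=2.5,fy=2.5,interpolation=cv2.INTER_CUBIC)[:,:,::-1])
vision.grab_frame('scene')
for l,z in (("cover",.098),("vessel",.04),("vent_knob",.055),("spec1",.03),("block1",.03),("mat_top",.004)):
  for cam in ('top','scene'):
    try:
      for d in vision.spot_in(cam,l):
        e=d['extent']; print(l,cam,round(d['score'],2),np.round(e,1),onz(cam,e[0],e[1],z)[:2])
    except Exception as ex: print(l,cam,ex)
print(manip.state()['time'])
E
```

```text
cover top 0.65 [241.4 179.7  65.5  63. ] [0.5565 0.1453]
cover scene 0.73 [326.4 216.6  69.   48.2] [0.5833 0.1413]
vessel top 0.7 [225.5 176.3  80.6  57.6] [0.5742 0.2051]
vessel top 0.65 [181.1 265.1  76.8  33.5] [0.2727 0.3461]
vessel scene 0.85 [339.1 227.1  92.1  65.2] [0.5902 0.188 ]
vent_knob scene 0.45 [364.7 199.9  11.    7.9] [0.5255 0.3209]
vent_knob scene 0.2 [252.5 219.6  18.6  24.3] [ 0.4611 -0.0554]
spec1 top 0.84 [415.5 186.7  20.7   8.8] [ 0.5546 -0.4431]
spec1 top 0.75 [376.1 157.7  19.7  18.8] [ 0.6511 -0.3059]
spec1 top 0.71 [310.6 248.   20.1  13.4] [ 0.3391 -0.0866]
spec1 top 0.63 [358.6 246.1  19.1  16.1] [ 0.3485 -0.2487]
spec1 top 0.48 [376.3 188.6  19.6  10.9] [ 0.5448 -0.3071]
spec1 top 0.48 [334.4 216.7  12.4  15.6] [ 0.4461 -0.1652]
spec1 scene 0.87 [231.5 205.1  12.6  25.5] [ 0.3424 -0.085 ]
spec1 scene 0.83 [219.8 232.8  10.7  26. ] [ 0.4505 -0.1636]
spec1 scene 0.79 [183.2 266.4  21.7  30.7] [ 0.5386 -0.3082]
spec1 scene 0.67 [254.4 219.1  14.2  20.2] [ 0.437 -0.04 ]
spec1 scene 0.64 [162.1 316.2  28.1  40.5] [ 0.686  -0.4089]
spec1 scene 0.61 [141.3 285.4  19.2  25.5] [ 0.5592 -0.4381]
spec1 scene 0.61 [197.  295.   26.2  28.3] [ 0.6557 -0.3014]
spec1 scene 0.57 [190.2 220.4  15.7  26. ] [ 0.3575 -0.2336]
block1 top 0.77 [367.6 217.2  22.1  21.6] [ 0.4467 -0.2782]
block1 top 0.65 [404.9 219.6  27.6  20.9] [ 0.4412 -0.4066]
block1 top 0.61 [181.4 265.   79.1  32.4] [0.2723 0.3474]
block1 scene 0.89 [187.4 244.4  22.7  24.9] [ 0.4574 -0.2718]
block1 scene 0.86 [146.1 252.   25.9  29.2] [ 0.4369 -0.3969]
mat_top top 0.66 [318.8 171.4  62.7  58.7] [ 0.6029 -0.1121]
mat_top scene 0.7 [339.5 228.5  96.4  63.4] [0.566  0.2069]
mat_top scene 0.65 [256.9 273.2  91.2  66. ] [ 0.6304 -0.111 ]
0.8
```

View pics/t1.png

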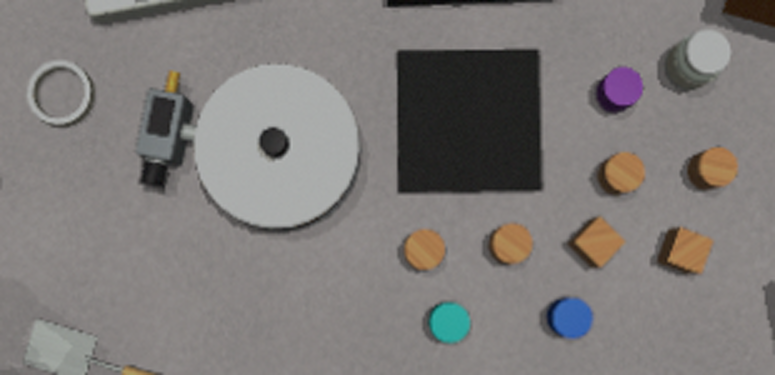

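The crop confirms the networks. The specimens are the four wood-coloured discs at crop (425,250), (511,244), (624,172) and (717,167). The valve knob is at crop (153,174), pointing down the image, so the vessel's -x runs roughly along world -x with a small turn. Next I'll refine these with contour fits.

```bash
cat >> h.py <<'E'
def fitc(P):
    A=np.c_[2*P[:,0],2*P[:,1],np.ones(len(P))];s=np.linalg.lstsq(A,(P[:,:2]**2).sum(1),rcond=None)[0]
    return s[0],s[1],np.sqrt(s[2]+s[0]**2+s[1]**2)
def contours(im,mask,cam,z,amin=60,amax=1e9):
    out=[]
    cs,_=cv2.findContours(mask,cv2.RETR_EXTERNAL,cv2.CHAIN_APPROX_NONE)
    for c in cs:
        if amin<cv2.contourArea(c)<amax:
            P=np.array([onz(cam,*p,z) for p in c[:,0].astype(float)]); out.append((c,P))
    return out
E
python3 - <<'E'
from h import *
np.set_printoptions(precision=4,suppress=True)
im=vision.grab_frame('top');hsv=cv2.cvtColor(im,cv2.COLOR_RGB2HSV)
for nm,px in (("cover",(225,160)),("spec",(300,220)),("knob",(191,189)),("block",(196,165)),("mat",(318,168)),("bench",(260,280)),("wedge",(390,216))):
    print(nm,im[px[1],px[0]],hsv[px[1],px[0]])
g=im.min(2)
roi=np.zeros(g.shape,np.uint8);roi[130:230,200:285]=1
m=((g>150)&(roi>0)).astype(np.uint8)*255
for c,P in contours(im,m,'top',.090,400): print('cover',cv2.contourArea(c),fitc(P))
# orange objects
m=((hsv[...,0]<22)&(hsv[...,1]>100)&(hsv[...,2]>150)).astype(np.uint8)*255
m[:, :285]=0; m[:, 440:]=0; m[:150]=0;m[270:]=0
for c,P in contours(im,m,'top',.06,60): print('or',cv2.contourArea(c),c[:,0].mean(0),fitc(P), cv2.minAreaRect((P[:,:2]*1000).astype(np.float32)))
# mat
m=(hsv[...,2]<40).astype(np.uint8)*255;m[:,:285]=0;m[:,355:]=0;m[:130]=0;m[205:]=0
for c,P in contours(im,m,'top',.004,400): print('mat',cv2.minAreaRect((P[:,:2]*1000).astype(np.float32)))
# knob dark
m=(hsv[...,2]<45).astype(np.uint8)*255;m[:,:180]=0;m[:,255:]=0;m[:145]=0;m[205:]=0
for z in (.06,.132):
  for c,P in contours(im,m,'top',z,15): print('dark',z,cv2.contourArea(c),c[:,0].mean(0),fitc(P),cv2.minAreaRect((P[:,:2]*1000).astype(np.float32)))
o=im[140:205,175:225];cv2.imwrite('pics/t2.png',cv2.resize(o,None,fx=9,fy=9,interpolation=cv2.INTER_CUBIC)[:,:,::-1])
s=vision.grab_frame('scene');o=s[180:260,290:400];cv2.imwrite('pics/s2.png',cv2.resize(o,None,fx=7,fy=7,interpolation=cv2.INTER_CUBIC)[:,:,::-1])
E
```

```text
cover [170 172 171] [ 75   3 172]
spec [168 127  81] [ 16 132 168]
knob [43 44 43] [60  6 44]
block [46 45 46] [150   6  46]
mat [36 36 36] [ 0  0 36]
bench [136 131 131] [  0   9 136]
wedge [143 138 138] [  0   9 143]
cover 3244.0 (np.float64(0.5652913090008735), np.float64(0.15182588059837854), np.float64(0.10511607212567146))
or 161.0 [299.6429 219.0714] (np.float64(0.43434813104929093), np.float64(-0.04685470729540342), np.float64(0.023712424771721363)) ((434.9041748046875, -47.77521514892578), (46.25080490112305, 46.2464485168457), 1.1345036029815674)
or 165.0 [405.9375 219.5625] (np.float64(0.44021586901160337), np.float64(-0.40131184701027384), np.float64(0.02502510427155917)) ((440.2292785644531, -401.0643310546875), (46.633487701416016, 45.59872055053711), 70.78878784179688)
or 157.0 [334.6905 216.8333] (np.float64(0.4445724941805), np.float64(-0.162969971533281), np.float64(0.023542300899305164)) ((443.95294189453125, -163.50836181640625), (46.386505126953125, 46.48704147338867), 0.8992369771003723)
or 174.0 [369.8684 216.4737] (np.float64(0.4484648957867245), np.float64(-0
[... 491 characters left out ...]
023568631155277988)) ((553.6311645507812, -438.76123046875), (47.23159408569336, 48.181697845458984), 1.3807721138000488)
mat ((615.1735229492188, -105.66657257080078), (195.56509399414062, 194.61997985839844), 1.4856481552124023)
dark 0.06 81.5 [195.8361 185.2951] (np.float64(0.5444552400065432), np.float64(0.3050547440110378), np.float64(0.025345553891959867)) ((543.3497924804688, 302.5416564941406), (36.72584533691406, 73.96609497070312), 56.610923767089844)
dark 0.132 81.5 [195.8361 185.2951] (np.float64(0.5362911477668023), np.float64(0.2899096639362948), np.float64(0.024042455416368583)) ((535.2424926757812, 287.5257568359375), (34.83761978149414, 70.16326904296875), 56.61097717285156)
```

View pics/t2.png

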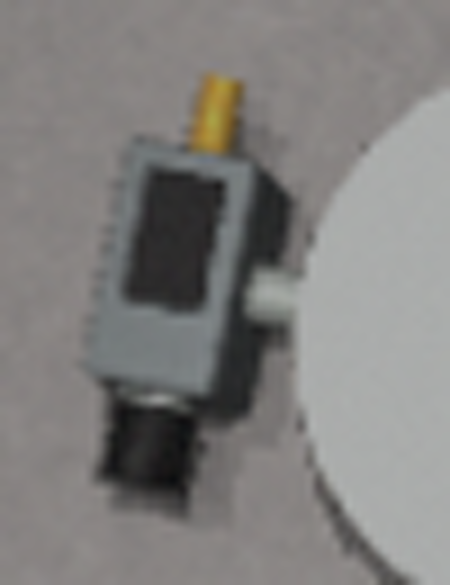

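View pics/s2.png

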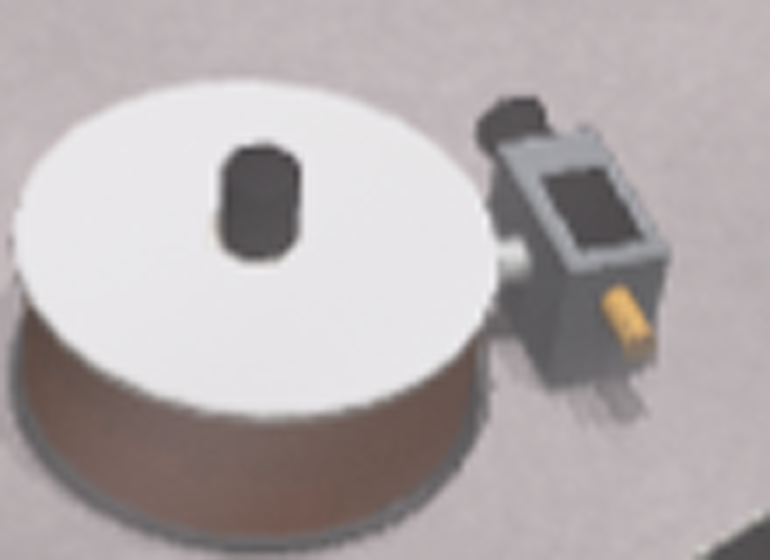

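The valve block's top corners in the crop are about (132,140), (258,160), (212,398) and (88,372), with the knob below it.

Run:
```python
from h import *
np.set_printoptions(precision=4,suppress=True)
f=lambda x,y,sc,ox,oy:((x+.5)/sc-.5+ox,(y+.5)/sc-.5+oy)
C=[onz('top',*f(x,y,9,175,140),.08)[:2] for x,y in ((132,140),(258,160),(212,398),(88,372))]
C=np.array(C);print(C);c=C.mean(0)
ax=(C[0]+C[1]-C[2]-C[3])/2;ay=(C[0]+C[3]-C[1]-C[2])/2
print(c,np.linalg.norm(ax),np.linalg.norm(ay),np.degrees(np.arctan2(ax[1],ax[0])),np.degrees(np.arctan2(-ay[0],ay[1])))
for v in np.array([c]):
    d=v-[.5653,.1518];print('from cover',np.linalg.norm(d),np.degrees(np.arctan2(-d[0],d[1])))
S=[onz('scene',*f(x,y,7,290,180),.08)[:2] for x,y in ((500,142),(586,126),(668,250),(578,270))]
S=np.array(S);print(S,S.mean(0))
ax=(S[2]+S[3]-S[0]-S[1])/2;print(np.degrees(np.arctan2(ax[1],ax[0])),np.linalg.norm(ax))
# cover disc via scene
im=vision.grab_frame('scene');g=im.min(2);m=((g>185)).astype(np.uint8)*255
m[:185]=0;m[245:]=0;m[:,:285]=0;m[:,362:]=0
for cc,P in contours(im,m,'scene',.090,400): print('cover',cv2.contourArea(cc),fitc(P),cc[:,0].min(0),cc[:,0].max(0))
print('knobtop scene',onz('scene',*f(261,167,7,290,180),.132))
# top knob fine
im=vision.grab_frame('top')
m=(im.max(2)<70).astype(np.uint8)*255;m[:,:225]=0;m[:,255:]=0;m[:160]=0;m[195:]=0
for cc,P in contours(im,m,'top',.132,15): print('knob',cv2.contourArea(cc),fitc(P))
th=np.radians(-11)
```

```text
[[0.637  0.3218]
 [0.6303 0.2751]
 [0.5425 0.2889]
 [0.5512 0.3348]]
[0.5903 0.3052] 0.08781992429213983 0.04692519852867001 -8.784222034252895 -9.386838674891065
from cover 0.15537368072279487 -9.244795836846077
[[0.5433 0.2921]
 [0.55   0.3348]
 [0.6369 0.3226]
 [0.6314 0.2786]] [0.5904 0.307 ]
-8.341684939599864 0.08842964625265977
cover 2628.0 (np.float64(0.5594503737310552), np.float64(0.14693404897527607), np.float64(0.11043438063689805)) [285 191] [361 238]
knobtop scene [0.5629 0.1512 0.132 ]
knob 85.0 (np.float64(0.5615846053954965), np.float64(0.14955742857230822), np.float64(0.016629696245797604))
```

```bash
cat >> h.py <<'E'
def plan(t,yaw=None):
    """delta (cm) to TCP target t; twist to point down w/ jaw axis at yaw deg (mod 180)"""
    s=manip.state();p=s['tool_pos'];M=rot(s['tool_rot'])
    z=M.apply([0,0,1]);x=M.apply([1,0,0])
    cur=np.degrees(np.arctan2(z[1],z[0]))
    print('t %.2f p %s F %s w %.3f jaw %.1f x %s q6 %.2f'%(s['time'],p.round(4),np.round(s['contact_force'],1),s['gripper_width'],cur,x.round(3),s['joint_pos'][5]))
    if t is not None: print('d cm',((np.array(t)-p)*100).round(2))
    if yaw is not None:
        y=np.radians(yaw);d=(yaw-cur+90)%180-90;y=np.radians(cur+d)
        zt=np.array([np.cos(y),np.sin(y),0]);xt=np.array([0,0,-1.]);yt=np.cross(zt,xt)
        print('twist',(R.from_matrix(np.c_[xt,yt,zt])*M.inv()).as_rotvec().round(3))
E
python3 -c "
from h import *
plan([.528,.316,.15],81)
print(proj('top',[[.528,.316,.055],[.5635,.151,.132],[.565,.151,.09]]))"
```

```text
t 1.00 p [0.2745 0.5615 0.2313] F [-0.5  0.1  0.3] w 0.999 jaw 63.9 x [-0.  0. -1.] q6 -0.12
d cm [ 25.35 -24.55  -8.13]
twist [-0.    -0.     0.298]
[[191.37876228 188.83153891]
 [238.64016192 176.0808103 ]
 [239.96928928 177.3676293 ]]
```

>>> servo_tool --twist '[[0, 0, 0.043], [0, 0, 0.043], [0, 0, 0.043], [0, 0, 0.043], [0, 0, 0.043], [0, 0, 0.043], [0, 0, 0.04], [0, 0, 0]]' --xyz '[[3.6, -3.5, -1], [3.6, -3.5, -1], [3.6, -3.5, -1], [3.6, -3.5, -1], [3.6, -3.5, -1], [3.6, -3.5, -1], [3.7, -3.5, -1], [0, 0, -1]]' --fingers '[0.65, 0.65, 0.65, 0.65, 0.65, 0.65, 0.65, 0.65]'

```text
time: 2.0
tool_pos: [0.5297, 0.3142, 0.1511]
tool_rot: [0.539, -0.458, 0.539, 0.458]
contact_force: [-0.8, -0.1, -0.2]
gripper_width: 0.651
```

```bash
python3 -c "
from h import *
save('scene','s3.png',(280,120,420,260),5)
plan([.528,.316,.036],81)"
```

```text
t 2.05 p [0.5275 0.3151 0.1492] F [-0.5 -0.3 -1. ] w 0.652 jaw 80.8 x [-0.003 -0.001 -1.   ] q6 -0.99
d cm [  0.05   0.09 -11.32]
twist [ 0.001 -0.003  0.003]
```

View pics/s3.png

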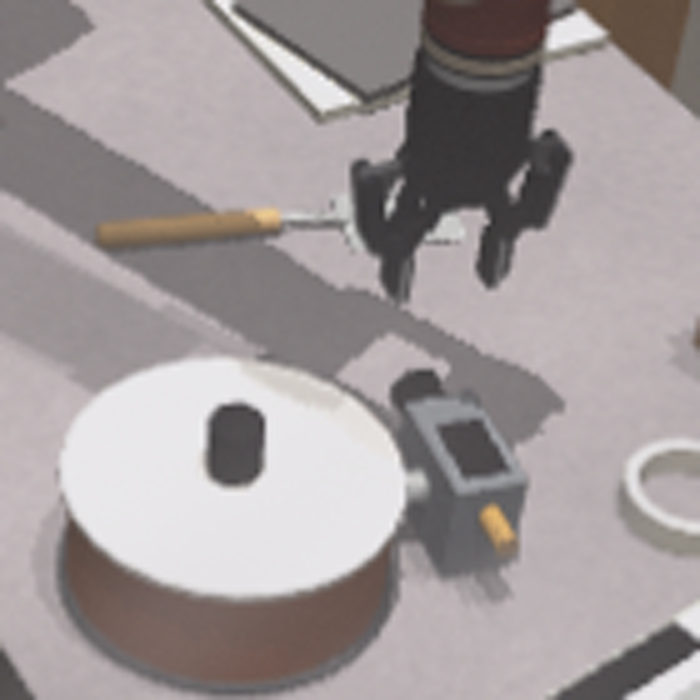

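The open fingers hang above the knob (crop (415,385)) and straddle it. Descending.

>>> servo_tool --twist '[[0, 0, 0], [0, 0, 0], [0, 0, 0], [0, 0, 0], [0, 0, 0]]' --xyz '[[0, 0.05, -3], [0, 0.05, -3], [0, 0, -3], [0, 0, -2.3], [0, 0, 0]]' --fingers '[0.65, 0.65, 0.65, 0.65, 0.65]'

```text
time: 2.68
tool_pos: [0.5248, 0.3178, 0.036]
tool_rot: [0.536, -0.459, 0.539, 0.46]
contact_force: [-0.1, 0.6, 1.2]
gripper_width: 0.651
```

>>> servo_tool --twist '[[0, 0, 0], [0, 0, 0], [0, 0, 0], [0, 0, 0], [0, 0, 0]]' --xyz '[[0, 0, 0], [0, 0, 0], [0, 0, 0], [0, 0, 0], [0, 0, 0]]' --fingers '[0.1, 0.1, 0.1, 0.1, 0.1]'

```text
time: 3.3
tool_pos: [0.5276, 0.3166, 0.0402]
tool_rot: [0.537, -0.46, 0.538, 0.459]
contact_force: [-3.7, -4.9, 4.6]
gripper_width: 0.353
```

```bash
python3 -c "
from h import *
save('scene','s4.png',(280,120,420,260),5)
plan([.488,.3222,.036],81)"
```

```text
t 3.35 p [0.5276 0.3166 0.0402] F [-2.9 -4.5  3.6] w 0.355 jaw 81.0 x [-0.    -0.002 -1.   ] q6 -0.99
d cm [-3.96  0.56 -0.42]
twist [ 0.002 -0.    -0.   ]
```

View pics/s4.png

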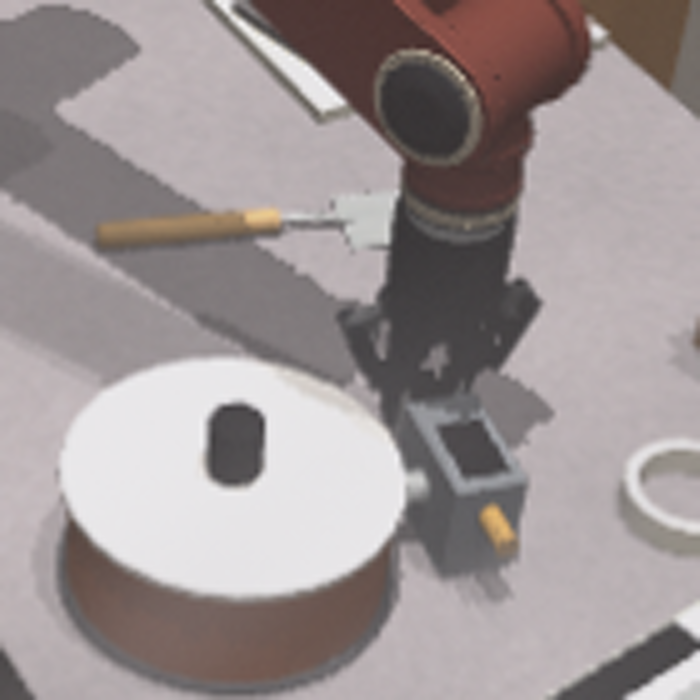

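The knob is gripped (opening 0.355 ≈ 30 mm). Now I'll pull it along the vessel's -x.

>>> servo_tool --twist '[[0, 0, 0], [0, 0, 0], [0, 0, 0], [0, 0, 0], [0, 0, 0], [0, 0, 0], [0, 0, 0]]' --xyz '[[-0.6, 0.1, 0], [-0.8, 0.13, 0], [-0.8, 0.13, 0], [-0.8, 0.12, 0], [-0.8, 0.12, 0], [-0.4, 0.06, 0], [0, 0, 0]]' --fingers '[0.1, 0.1, 0.1, 0.1, 0.1, 0.1, 0.1]'

```text
time: 4.22
tool_pos: [0.4881, 0.3234, 0.0403]
tool_rot: [0.539, -0.461, 0.536, 0.458]
contact_force: [5.3, -5.4, 0.0]
gripper_width: 0.355
```

```bash
python3 -c "
from h import *
save('scene','s5.png',(280,120,420,260),5)
plan([.488,.3222,.036],81)"
```

```text
t 4.28 p [0.4881 0.3234 0.0403] F [ 5.5 -6.  -1.2] w 0.354 jaw 81.0 x [ 0.007 -0.001 -1.   ] q6 -0.95
d cm [-0.01 -0.12 -0.43]
twist [ 0.001  0.007 -0.001]
```

View pics/s5.png

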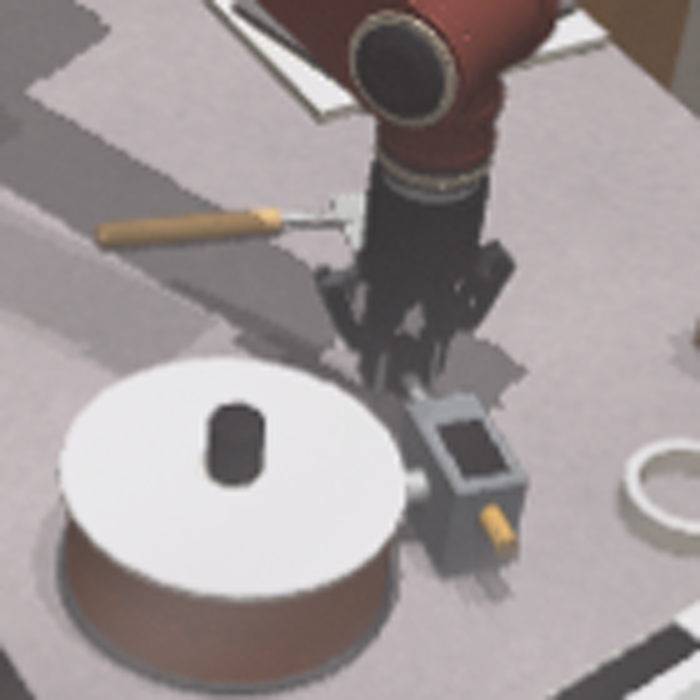

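The knob has come out with the grip and its rod shows at crop (415,385). I'll pull 3 mm more to reach the stop, then release and rise.

>>> servo_tool --twist '[[0, 0, 0], [0, 0, 0], [0, 0, 0], [0, 0, 0], [0, 0, 0]]' --xyz '[[-0.3, 0.03, 0], [0, 0, 0], [0.3, -0.1, 0], [0, 0, 0], [0, 0, 0]]' --fingers '[0.1, 0.1, 0.7, 0.7, 0.7]'

```text
time: 4.9
tool_pos: [0.4853, 0.3239, 0.0387]
tool_rot: [0.538, -0.459, 0.537, 0.46]
contact_force: [-0.0, 0.1, 0.5]
gripper_width: 0.702
```

>>> servo_tool --twist '[[0, 0, 0], [0, 0, 0], [0, 0, 0], [0, 0, 0], [0, 0, 0]]' --xyz '[[0, 0, 3], [0, 0, 4], [0, 0, 5], [0, 0, 5], [0, 0, 0]]' --fingers '[0.7, 0.7, 0.7, 0.7, 0.7]'

```text
time: 5.52
tool_pos: [0.4879, 0.3251, 0.2148]
tool_rot: [0.541, -0.46, 0.534, 0.459]
contact_force: [0.2, 1.0, 0.1]
gripper_width: 0.698
```

```bash
python3 -c "
from h import *
save('scene','s6.png',(280,120,420,260),5)
plan([.564,.151,.205],81)"
```

```text
t 5.58 p [0.4865 0.3243 0.2114] F [ 0.6  0.2 -1.1] w 0.701 jaw 81.0 x [ 0.005  0.003 -1.   ] q6 -0.95
d cm [  7.75 -17.33  -0.64]
twist [-0.003  0.005 -0.001]
```

View pics/s6.png

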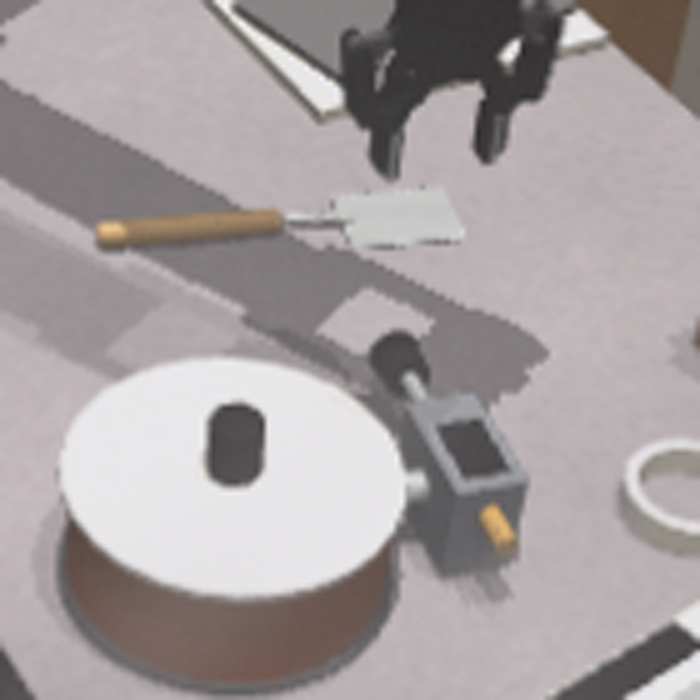

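The knob (crop (400,360)) stands well out from the block with its rod visible, so the vent is open. Next I go over the cover's knob.

>>> servo_tool --twist '[[0, 0, 0], [0, 0.005, 0], [0, 0, 0], [0, 0, 0], [0, 0, 0]]' --xyz '[[1.9, -4.3, -0.1], [1.9, -4.3, -0.1], [1.9, -4.3, -0.2], [2.05, -4.4, 0], [0, 0, 0]]' --fingers '[0.75, 0.75, 0.75, 0.75, 0.75]'

```text
time: 6.2
tool_pos: [0.5628, 0.1479, 0.2019]
tool_rot: [0.536, -0.456, 0.541, 0.46]
contact_force: [0.2, -0.5, -0.7]
gripper_width: 0.747
```

```bash
python3 -c "
from h import *
plan([.5645,.151,.096],81)"
```

```text
t 6.20 p [0.5628 0.1479 0.2019] F [ 0.2 -0.5 -0.7] w 0.747 jaw 80.8 x [-0.009 -0.001 -1.   ] q6 -1.28
d cm [  0.17   0.31 -10.59]
twist [ 0.001 -0.009  0.004]
```

>>> servo_tool --twist '[[0, 0, 0], [0, 0, 0], [0, 0, 0], [0, 0, 0], [0, 0, 0], [0, 0, 0]]' --xyz '[[0.1, 0.15, -3], [0, 0, -3], [0, 0, -2.5], [0, 0, -1.5], [0, 0, -0.5], [0, 0, 0]]' --fingers '[0.75, 0.75, 0.75, 0.75, 0.75, 0.75]'

```text
time: 6.95
tool_pos: [0.5641, 0.1522, 0.0995]
tool_rot: [0.536, -0.458, 0.539, 0.461]
contact_force: [0.6, 0.8, 0.2]
gripper_width: 0.748
```

```bash
python3 -c "
from h import *
plan([.5645,.151,.096],81)
save('scene','s7.png',(270,120,410,260),5)
plan([.5645,.151,.096],81)
"
```

```text
t 6.95 p [0.5641 0.1522 0.0995] F [0.6 0.8 0.2] w 0.748 jaw 81.0 x [-0.005  0.    -1.   ] q6 -1.28
d cm [ 0.04 -0.12 -0.35]
twist [-0.    -0.005 -0.001]
t 7.00 p [0.5646 0.1522 0.1002] F [-0.1  0.3 -0.4] w 0.751 jaw 81.0 x [-0.004  0.    -1.   ] q6 -1.28
d cm [-0.01 -0.12 -0.42]
twist [-0.    -0.004 -0.001]
```

View pics/s7.png

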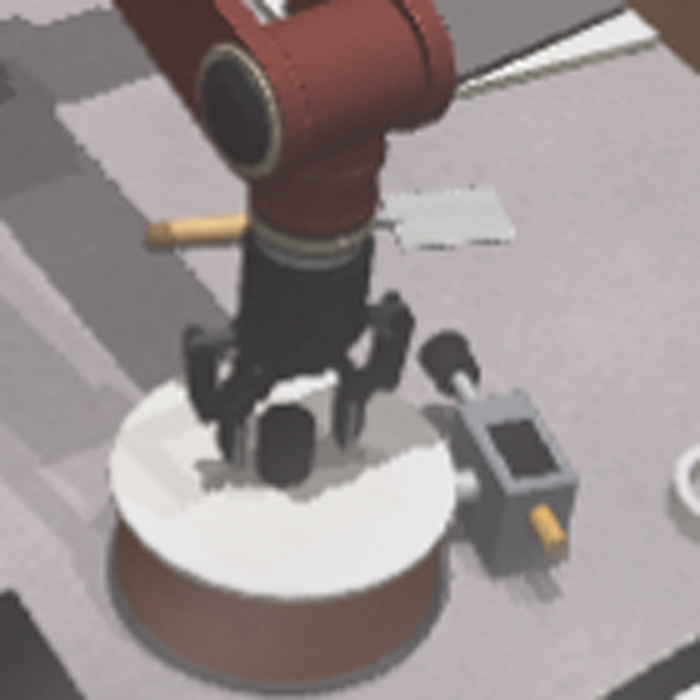

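The fingers straddle the cover's knob at crop (287,443), roughly centred. Closing and lifting.

>>> servo_tool --twist '[[0, 0, 0], [0, 0, 0], [0, 0, 0], [0, 0, 0], [0, 0, 0], [0, 0, 0]]' --xyz '[[0, 0, -0.2], [0, 0, 0], [0, 0, 0], [0, 0, 0], [0, 0, 0], [0, 0, 0]]' --fingers '[0.1, 0.1, 0.1, 0.1, 0.1, 0.1]'

```text
time: 7.75
tool_pos: [0.5647, 0.1515, 0.0984]
tool_rot: [0.536, -0.459, 0.539, 0.46]
contact_force: [-1.2, -3.0, 4.9]
gripper_width: 0.406
```

>>> servo_tool --twist '[[0, 0, 0], [0, 0, 0], [0, 0, 0], [0, 0, 0], [0, 0, 0], [0, 0, 0], [0, 0, 0]]' --xyz '[[0, 0, 0.5], [0, 0, 1], [0, 0, 1.5], [0, 0, 2], [0, 0, 2], [0, 0, 0], [0, 0, 0]]' --fingers '[0.1, 0.1, 0.1, 0.1, 0.1, 0.1, 0.1]'

```text
time: 8.62
tool_pos: [0.5638, 0.1518, 0.1671]
tool_rot: [0.536, -0.458, 0.539, 0.461]
contact_force: [0.2, 0.5, -7.1]
gripper_width: 0.404
```

```bash
python3 -c "
from h import *
save('scene','s8.png',(220,120,420,320),3.5)
plan([.615,-.106,.165],81)
"
```

```text
t 8.68 p [0.5634 0.1518 0.1664] F [-0.8  0.9 -6.8] w 0.404 jaw 81.0 x [-0.007 -0.    -1.   ] q6 -1.28
d cm [  5.16 -25.78  -0.14]
twist [ 0.    -0.007 -0.   ]
```

View pics/s8.png

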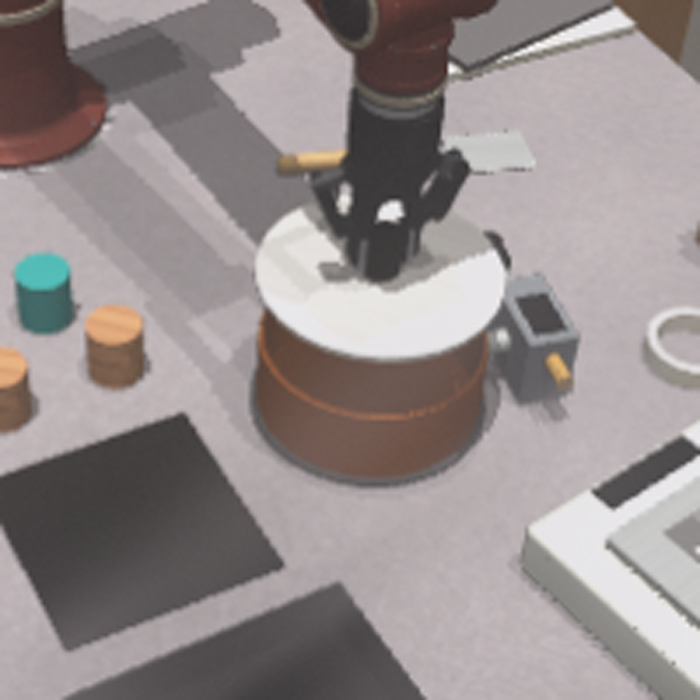

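The cover is in the air (crop (380,280)) with the vessel's rim visible below. Carrying it to the mat.

>>> servo_tool --twist '[[0, 0, 0], [0, 0, 0], [0, 0, 0], [0, 0, 0], [0, 0, 0], [0, 0, 0], [0, 0, 0], [0, 0, 0]]' --xyz '[[0.4, -2, 0], [0.8, -4, 0], [0.8, -4, 0], [0.8, -4, 0], [0.8, -4, 0], [0.8, -4, 0], [0.6, -3, 0], [0.15, -0.8, 0]]' --fingers '[0.1, 0.1, 0.1, 0.1, 0.1, 0.1, 0.1, 0.1]'

```text
time: 9.68
tool_pos: [0.6151, -0.109, 0.1663]
tool_rot: [0.537, -0.457, 0.54, 0.46]
contact_force: [-0.6, -0.7, -5.9]
gripper_width: 0.403
```

```bash
python3 -c "
from h import *
save('top','t9.png',(200,100,440,280),3)
plan([.613,-.106,.0284],81)
"
```

```text
t 9.72 p [ 0.6151 -0.1088  0.1664] F [ 0.4 -0.6 -6.7] w 0.409 jaw 80.9 x [-0.006 -0.001 -1.   ] q6 -1.70
d cm [ -0.21   0.28 -13.8 ]
twist [ 0.001 -0.006  0.002]
```

View pics/t9.png

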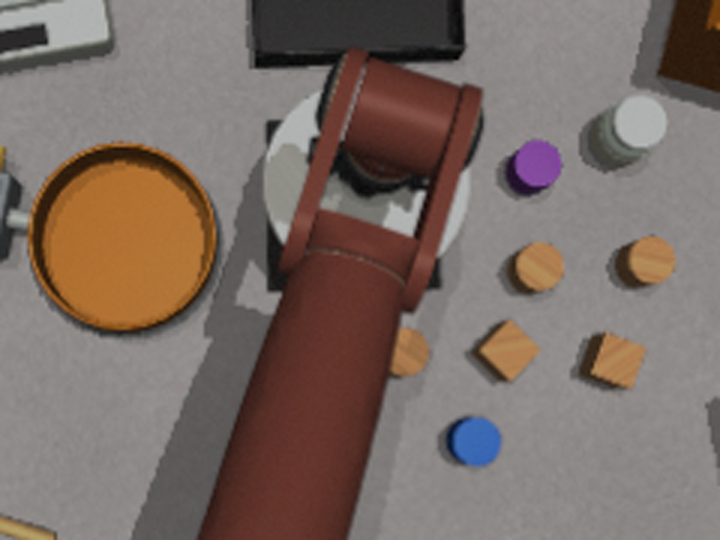

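The cover hangs over the mat and the open vessel is seen at crop (123,237). Lowering.

>>> servo_tool --twist '[[0, 0, 0], [0, 0, 0], [0, 0, 0], [0, 0, 0], [0, 0, 0], [0, 0, 0], [0, 0, 0]]' --xyz '[[-0.1, 0.15, -2], [-0.1, 0.13, -3], [0, 0, -3.5], [0, 0, -2.5], [0, 0, -1.5], [0, 0, -0.5], [0, 0, 0]]' --fingers '[0.1, 0.1, 0.1, 0.1, 0.1, 0.1, 0.1]'

```text
time: 10.6
tool_pos: [0.6139, -0.1031, 0.0376]
tool_rot: [0.536, -0.458, 0.539, 0.46]
contact_force: [0.8, 0.3, -6.4]
gripper_width: 0.405
```

>>> servo_tool --twist '[[0, 0, 0], [0, 0, 0], [0, 0, 0], [0, 0, 0], [0, 0, 0]]' --xyz '[[0, 0, -0.3], [0, 0, -0.2], [0, 0, -0.2], [0, 0, 0], [0, 0, 0]]' --fingers '[0.1, 0.1, 0.1, 0.1, 0.1]'

```text
time: 11.22
tool_pos: [0.6136, -0.1034, 0.0304]
tool_rot: [0.536, -0.458, 0.539, 0.46]
contact_force: [0.1, -0.6, -5.1]
gripper_width: 0.406
```

```bash
python3 -c "
from h import *
plan([.613,-.106,.0284],81)
save('scene','s10.png',(180,160,380,320),3.5)
"
```

```text
t 11.22 p [ 0.6136 -0.1034  0.0304] F [ 0.1 -0.6 -5.1] w 0.406 jaw 81.0 x [-0.005 -0.    -1.   ] q6 -1.70
d cm [-0.06 -0.26 -0.2 ]
twist [ 0.    -0.005 -0.   ]
```

View pics/s10.png

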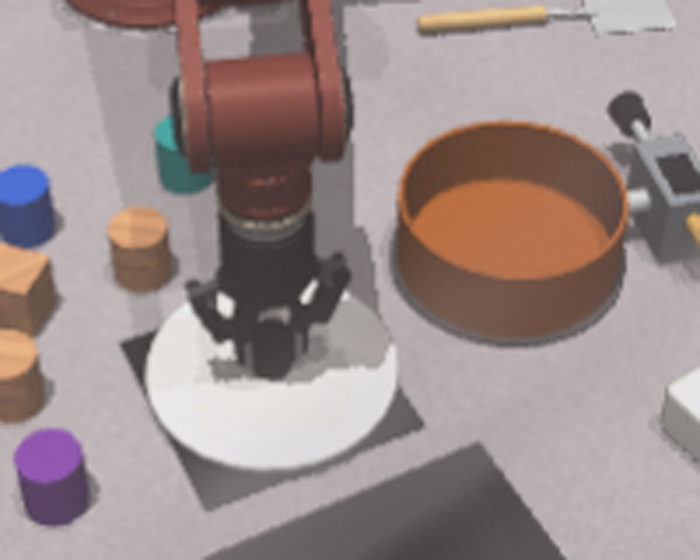

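The cover is about 2 mm above the mat and centred on it. Lower a bit more, then release and rise.

>>> servo_tool --twist '[[0, 0, 0], [0, 0, 0], [0, 0, 0], [0, 0, 0], [0, 0, 0], [0, 0, 0], [0, 0, 0], [0, 0, 0]]' --xyz '[[0, 0, -0.2], [0, 0, -0.1], [0, 0, 0], [0, 0, 0], [0, 0, 0], [0, 0, 0], [0, 0, 0], [0, 0, 0]]' --fingers '[0.1, 0.1, 0.1, 0.75, 0.75, 0.75, 0.75, 0.75]'

```text
time: 12.28
tool_pos: [0.6136, -0.1034, 0.0273]
tool_rot: [0.536, -0.458, 0.539, 0.46]
contact_force: [-0.0, 0.1, -0.1]
gripper_width: 0.748
```

>>> servo_tool --twist '[[0, 0, 0], [0, 0, 0], [0, 0, 0], [0, 0, 0], [0, 0, 0]]' --xyz '[[0, 0, 2], [0, 0, 4], [0, 0, 5], [0, 0, 4], [0, 0, 0]]' --fingers '[0.75, 0.75, 0.75, 0.75, 0.85]'

```text
time: 12.9
tool_pos: [0.6166, -0.1042, 0.1846]
tool_rot: [0.538, -0.462, 0.537, 0.457]
contact_force: [-0.2, 0.0, 0.3]
gripper_width: 0.849
```

```bash
cat >> h.py <<'E'
def specs(cam='top',im=None,lim=((.25,.75),(-.6,.28))):
    if im is None: im=vision.grab_frame(cam)
    hsv=cv2.cvtColor(im,cv2.COLOR_RGB2HSV)
    m=((hsv[...,0]<22)&(hsv[...,1]>100)&(hsv[...,2]>150)).astype(np.uint8)*255
    for c,P in contours(im,m,cam,.06,60,700):
        x,y,r=fitc(P)
        if lim[0][0]<x<lim[0][1] and lim[1][0]<y<lim[1][1]:
            print('or A%d px %s xy %.4f %.4f r %.4f'%(cv2.contourArea(c),c[:,0].mean(0).round(1),x,y,r))
    return im
E
python3 -c "
from h import *
im=specs()
plan([.434,-.047,.12],81)
hsv=cv2.cvtColor(im,cv2.COLOR_RGB2HSV)
save('top','t11.png',(170,100,440,280),2.9)
save('scene','s11.png',(130,160,380,320),3)
"
```

```text
or A165 px [405.9 219.6] xy 0.4402 -0.4013 r 0.0250
or A117 px [335.5 216.9] xy 0.4444 -0.1655 r 0.0208
or A178 px [369.7 216.2] xy 0.4490 -0.2794 r 0.0257
or A157 px [379.9 188.1] xy 0.5433 -0.3124 r 0.0238
or A154 px [417.1 186. ] xy 0.5534 -0.4391 r 0.0239
t 12.95 p [ 0.6151 -0.1038  0.1814] F [-0.4 -0.  -0. ] w 0.852 jaw 81.0 x [ 0.001 -0.002 -1.   ] q6 -1.70
d cm [-18.11   5.68  -6.14]
twist [ 0.002  0.001 -0.   ]
```

View pics/t11.png

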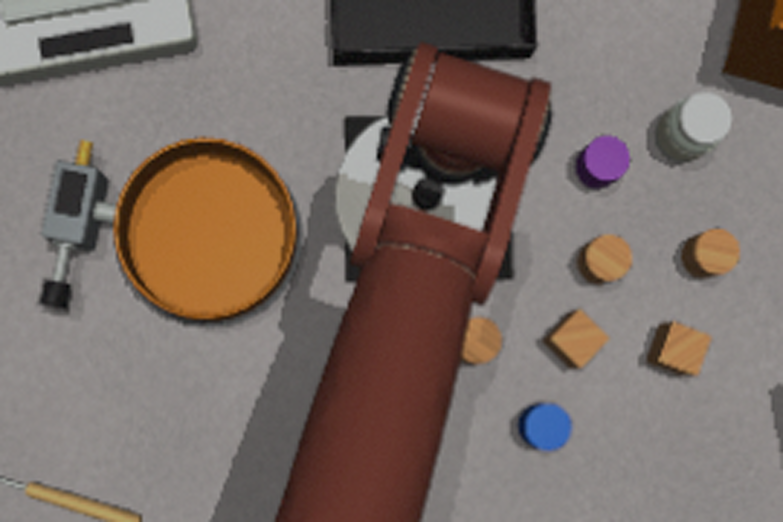

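View pics/s11.png

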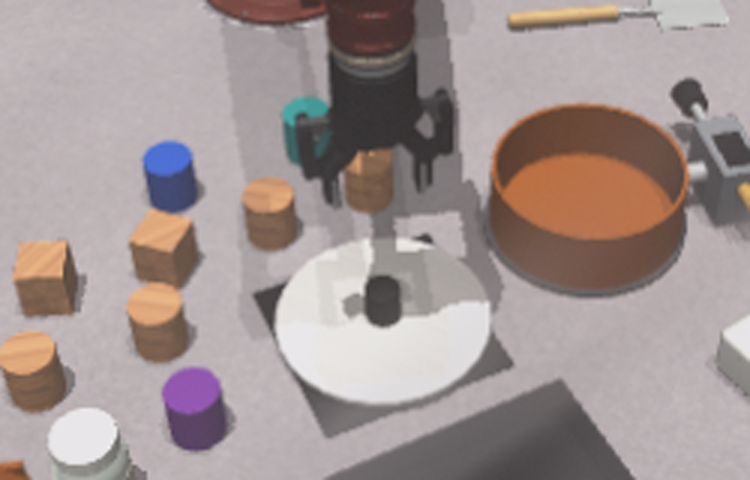

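The cover lies flat on the mat and the vessel is open with the vent knob out. Specimen A is next, at (0.4345,-0.047).

>>> servo_tool --twist '[[0, 0, 0], [0, 0, 0], [0, 0, 0], [0, 0, 0], [0, 0, 0], [0, 0, 0]]' --xyz '[[-3.6, 1.1, -1], [-3.6, 1.1, -1.2], [-3.6, 1.1, -1.3], [-3.6, 1.2, -1.3], [-3.7, 1.2, -1.3], [0, 0, 0]]' --fingers '[0.9, 0.9, 0.9, 0.9, 0.9, 0.9]'

```text
time: 13.8
tool_pos: [0.4282, -0.0449, 0.1122]
tool_rot: [0.535, -0.456, 0.54, 0.463]
contact_force: [1.2, -0.1, 0.2]
gripper_width: 0.905
```

```bash
python3 -c "
from h import *
save('scene','s12.png',(180,140,340,260),4)
plan([.4345,-.047,.022],81)
"
```

```text
t 13.85 p [ 0.4306 -0.0457  0.1142] F [0.6 0.4 0.3] w 0.901 jaw 81.0 x [-0.008  0.001 -1.   ] q6 -1.69
d cm [ 0.39 -0.13 -9.22]
twist [-0.001 -0.008 -0.001]
```

View pics/s12.png

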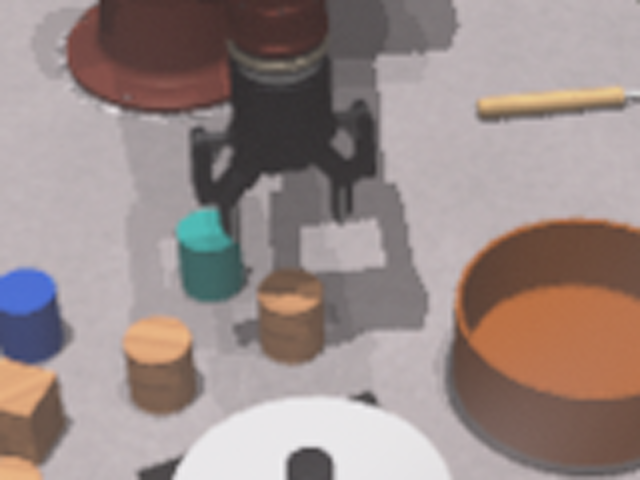

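The fingers are above specimen A (crop (290,315)). The arm is still settling; descend.

>>> servo_tool --twist '[[0, 0, 0], [0, 0, 0], [0, 0, 0], [0, 0, 0]]' --xyz '[[0, 0, -1.5], [0, 0, -1.5], [0, 0, 0], [0, 0, 0]]' --fingers '[0.9, 0.9, 0.9, 0.9]'

```text
time: 14.35
tool_pos: [0.4328, -0.0465, 0.0862]
tool_rot: [0.536, -0.458, 0.539, 0.461]
contact_force: [0.2, 0.4, -0.0]
gripper_width: 0.902
```

```bash
python3 -c "
from h import *
plan([.4345,-.047,.022],81)
"
```

```text
t 14.35 p [ 0.4328 -0.0465  0.0862] F [ 0.2  0.4 -0. ] w 0.902 jaw 81.0 x [-0.006  0.    -1.   ] q6 -1.69
d cm [ 0.17 -0.05 -6.42]
twist [-0.    -0.006 -0.   ]
```

>>> servo_tool --twist '[[0, 0, 0], [0, 0, 0], [0, 0, 0], [0, 0, 0], [0, 0, 0]]' --xyz '[[0.1, -0.05, -2.2], [0, 0, -2], [0, 0, -1.5], [0, 0, -0.7], [0, 0, 0]]' --fingers '[0.9, 0.9, 0.9, 0.9, 0.9]'

```text
time: 14.98
tool_pos: [0.4335, -0.0468, 0.0222]
tool_rot: [0.536, -0.458, 0.539, 0.461]
contact_force: [-0.7, 0.2, 0.9]
gripper_width: 0.899
```

>>> servo_tool --twist '[[0, 0, 0], [0, 0, 0], [0, 0, 0], [0, 0, 0], [0, 0, 0]]' --xyz '[[0, 0, 0], [0, 0, 0], [0, 0, 0], [0, 0, 0], [0, 0, 0]]' --fingers '[0.2, 0.2, 0.2, 0.2, 0.2]'

```text
time: 15.6
tool_pos: [0.4347, -0.0471, 0.0235]
tool_rot: [0.537, -0.459, 0.538, 0.46]
contact_force: [-0.2, -0.7, 5.8]
gripper_width: 0.619
```

>>> servo_tool --twist '[[0, 0, 0], [0, 0, 0], [0, 0, 0], [0, 0, 0], [0, 0, 0], [0, 0, 0]]' --xyz '[[0, 0, 1], [0, 0, 3], [0, 0, 4], [0, 0, 4], [0, 0, 1.5], [0, 0, 0]]' --fingers '[0.2, 0.2, 0.2, 0.2, 0.2, 0.2]'

```text
time: 16.35
tool_pos: [0.4337, -0.0469, 0.1575]
tool_rot: [0.536, -0.458, 0.539, 0.46]
contact_force: [0.2, -0.4, -1.1]
gripper_width: 0.618
```

```bash
python3 -c "
from h import *
im=vision.grab_frame('top');hsv=cv2.cvtColor(im,cv2.COLOR_RGB2HSV)
m=((hsv[...,0]<22)&(hsv[...,1]>120)).astype(np.uint8)*255
m[:,:205]=0;m[:,280:]=0;m[:130]=0;m[230:]=0
for c,P in contours(im,m,'top',.082,400): print('vessel',cv2.contourArea(c),fitc(P))
V=np.array([.565,.151]);x=np.array([np.cos(np.radians(-9)),np.sin(np.radians(-9))])
print(V-.052*x,V+.052*x)
save('scene','s13.png',(180,100,380,260),3.5)
plan([*(V-.052*x),.155],81)
"
```

```text
vessel 3016.5 (np.float64(0.5625986062033048), np.float64(0.15079065426051066), np.float64(0.1017185934880338))
[0.51364021 0.15913459] [0.61635979 0.14286541]
t 16.45 p [ 0.4323 -0.0465  0.1552] F [-0.2  0.9 -1.7] w 0.618 jaw 81.0 x [-0.008  0.001 -1.   ] q6 -1.69
d cm [ 8.130e+00  2.057e+01 -2.000e-02]
twist [-0.001 -0.008 -0.   ]
```

View pics/s13.png

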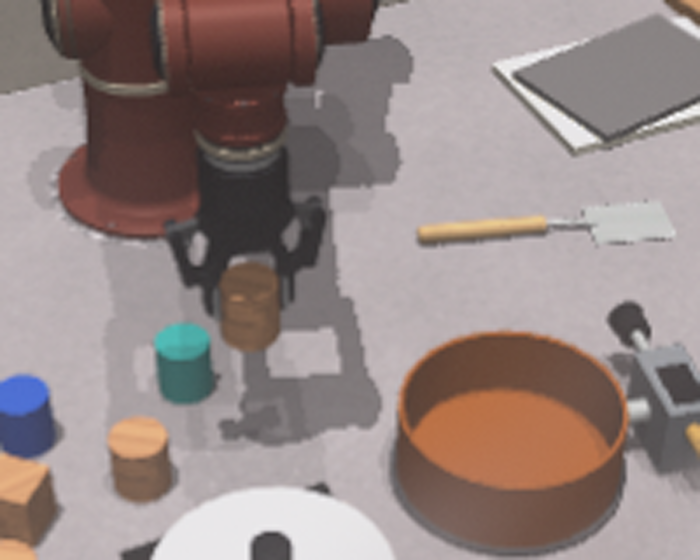

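Specimen A is held (opening 0.618 ≈ 53 mm), and the rim fit puts the vessel at about (0.563,0.151). Carry it over the near side.

>>> servo_tool --twist '[[0, 0, 0], [0, 0, 0], [0, 0, 0], [0, 0, 0], [0, 0, 0], [0, 0, 0], [0, 0, 0]]' --xyz '[[0.8, 2, 0], [1.5, 4, 0], [1.6, 4, 0], [1.6, 4, 0], [1.6, 4, 0], [0.85, 2.5, 0], [0, 0, 0]]' --fingers '[0.2, 0.2, 0.2, 0.2, 0.2, 0.2, 0.2]'

```text
time: 17.32
tool_pos: [0.5119, 0.1592, 0.1546]
tool_rot: [0.534, -0.458, 0.54, 0.462]
contact_force: [0.0, -0.3, -1.8]
gripper_width: 0.615
```

```bash
python3 -c "
from h import *
save('scene','s14.png',(260,120,400,260),5)
plan([.512,.159,.035],81)
"
```

```text
t 17.38 p [0.5117 0.1583 0.1548] F [-0.7 -0.1 -2.2] w 0.618 jaw 81.1 x [-0.009 -0.001 -1.   ] q6 -1.25
d cm [  0.03   0.07 -11.98]
twist [ 0.001 -0.009 -0.002]
```

View pics/s14.png

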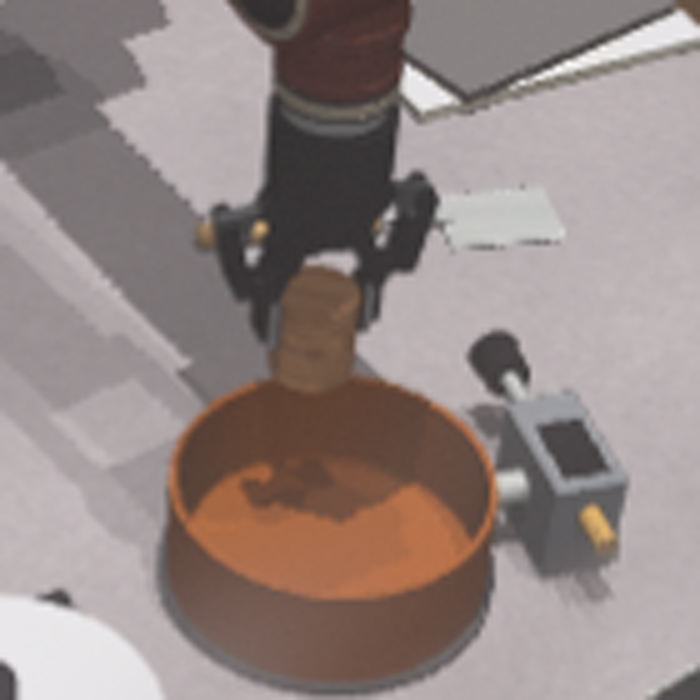

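Specimen A hangs over the near side of the vessel, inside the rim. Lowering.

>>> servo_tool --twist '[[0, 0, 0], [0, 0, 0], [0, 0, 0], [0, 0, 0], [0, 0, 0], [0, 0, 0]]' --xyz '[[0, 0, -2], [0, 0, -3], [0, 0, -3], [0, 0, -2.5], [0, 0, -1], [0, 0, 0]]' --fingers '[0.2, 0.2, 0.2, 0.2, 0.2, 0.2]'

```text
time: 18.12
tool_pos: [0.512, 0.1574, 0.041]
tool_rot: [0.536, -0.457, 0.54, 0.461]
contact_force: [0.3, 0.7, -0.7]
gripper_width: 0.616
```

>>> servo_tool --twist '[[0, 0, 0], [0, 0, 0], [0, 0, 0]]' --xyz '[[0, 0, -0.3], [0, 0, -0.2], [0, 0, 0]]' --fingers '[0.2, 0.2, 0.2]'

```text
time: 18.5
tool_pos: [0.5134, 0.1582, 0.0378]
tool_rot: [0.537, -0.458, 0.539, 0.46]
contact_force: [0.6, 0.2, -0.6]
gripper_width: 0.619
```

>>> servo_tool --twist '[[0, 0, 0], [0, 0, 0], [0, 0, 0], [0, 0, 0]]' --xyz '[[0, 0, -0.2], [0, 0, -0.2], [0, 0, -0.1], [0, 0, 0]]' --fingers '[0.2, 0.2, 0.2, 0.2]'

```text
time: 19.0
tool_pos: [0.5132, 0.1582, 0.0335]
tool_rot: [0.536, -0.458, 0.539, 0.461]
contact_force: [-4.1, -0.8, 6.8]
gripper_width: 0.617
```

>>> servo_tool --twist '[[0, 0, 0], [0, 0, 0], [0, 0, 0], [0, 0, 0]]' --xyz '[[0, 0, 0], [0, 0, 0], [0, 0, 0], [0, 0, 0]]' --fingers '[0.8, 0.8, 0.8, 0.8]'

```text
time: 19.5
tool_pos: [0.513, 0.1581, 0.0322]
tool_rot: [0.536, -0.458, 0.539, 0.46]
contact_force: [0.6, -0.2, -0.3]
gripper_width: 0.797
```

>>> servo_tool --twist '[[0, 0, 0], [0, 0, 0], [0, 0, 0], [0, 0, 0], [0, 0, 0]]' --xyz '[[0, 0, 2], [0, 0, 4], [0, 0, 5], [0, 0, 1], [0, 0, 0]]' --fingers '[0.8, 0.8, 0.8, 0.9, 0.9]'

```text
time: 20.12
tool_pos: [0.5135, 0.1582, 0.1529]
tool_rot: [0.537, -0.458, 0.538, 0.46]
contact_force: [-0.5, -1.1, -0.5]
gripper_width: 0.902
```

```bash
python3 -c "
from h import *
save('scene','s15.png',(260,120,400,260),5)
specs()
plan([.4445,-.163,.12],81)
"
```

```text
or A164 px [405.9 219.5] xy 0.4403 -0.4014 r 0.0250
or A156 px [342.6 217.2] xy 0.4442 -0.1883 r 0.0235
or A174 px [369.9 216.5] xy 0.4485 -0.2795 r 0.0254
or A154 px [380. 188.] xy 0.5435 -0.3127 r 0.0236
or A149 px [417.1 186. ] xy 0.5533 -0.4392 r 0.0235
or A576 px [251.5 175.7] xy 0.5639 0.1393 r 0.0691
t 20.23 p [0.512  0.158  0.1504] F [ 0.6  0.8 -0.5] w 0.900 jaw 81.0 x [-0.008 -0.    -1.   ] q6 -1.25
d cm [ -6.75 -32.1   -3.04]
twist [ 0.    -0.008 -0.   ]
```

View pics/s15.png

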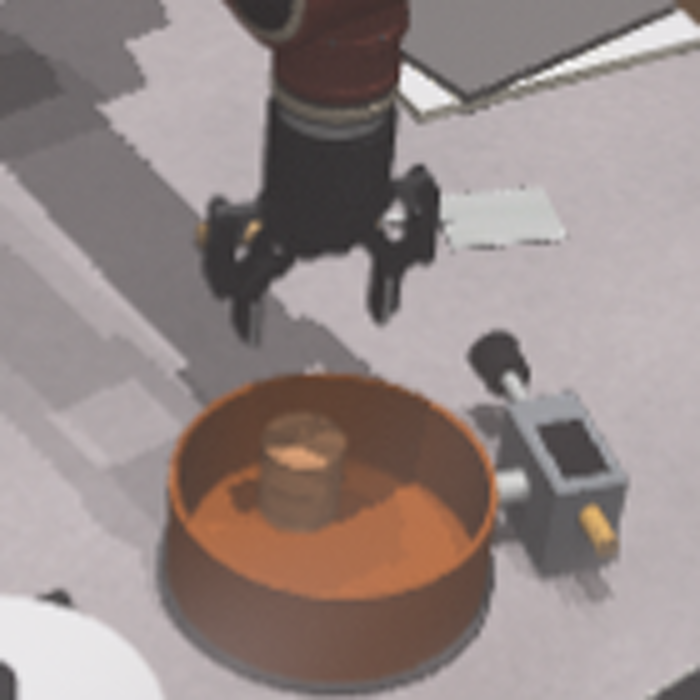

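Specimen A stands in the vessel (crop (303,470)). Specimen B has been knocked from y -0.163 to -0.188, nearer the block, so I'll grip it with the jaws turned 90° (along x) to stay clear of the block.

>>> servo_tool --twist '[[0, 0, -0.174], [0, 0, -0.174], [0, 0, -0.174], [0, 0, -0.174], [0, 0, -0.174], [0, 0, -0.174], [0, 0, -0.174], [0, 0, -0.174]]' --xyz '[[-0.8, -4.2, 0], [-0.8, -4.3, 0], [-0.8, -4.3, 0], [-0.8, -4.3, 0], [-0.9, -4.4, -0.7], [-0.9, -4.4, -0.7], [-0.9, -4.4, -0.7], [-0.9, -4.3, -0.9]]' --fingers '[0.9, 0.9, 0.9, 0.9, 0.9, 0.9, 0.9, 0.9]'

```text
time: 21.22
tool_pos: [0.4435, -0.1886, 0.12]
tool_rot: [0.706, -0.003, 0.708, 0.008]
contact_force: [0.6, 0.1, -0.2]
gripper_width: 0.899
```

>>> servo_tool --twist '[[0, 0, -0.174], [0, 0, 0], [0, 0, 0]]' --xyz '[[0, 0, 0], [0, 0, 0], [0, 0, 0]]' --fingers '[0.9, 0.9, 0.9]'

```text
time: 21.6
tool_pos: [0.4446, -0.1872, 0.1212]
tool_rot: [0.704, 0.055, 0.706, -0.051]
contact_force: [-0.1, -0.3, 0.6]
gripper_width: 0.905
```

```bash
python3 -c "
from h import *
save('scene','s16.png',(150,120,310,260),4.2)
plan([.4442,-.1883,.022],-9)
"
```

```text
t 21.65 p [ 0.4448 -0.1872  0.1216] F [-0.2  0.3  0.4] w 0.896 jaw -8.5 x [-0.001  0.006 -1.   ] q6 -0.41
d cm [-0.06 -0.11 -9.96]
twist [-0.006 -0.001 -0.008]
```

View pics/s16.png

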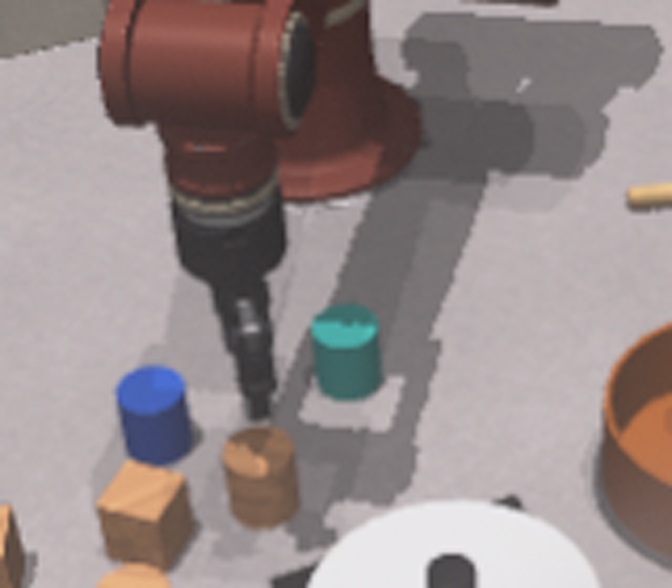

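The gripper is over specimen B (crop (262,477)), clear of the block. Descend, grip and lift.

>>> servo_tool --twist '[[0, 0, 0], [0, 0, 0], [0, 0, 0], [0, 0, 0], [0, 0, 0], [0, 0, 0]]' --xyz '[[0, -0.1, -2.5], [0, 0, -2.5], [0, 0, -2.5], [0, 0, -1.7], [0, 0, -0.7], [0, 0, 0]]' --fingers '[0.9, 0.9, 0.9, 0.9, 0.9, 0.9]'

```text
time: 22.4
tool_pos: [0.4451, -0.1887, 0.0233]
tool_rot: [0.705, 0.055, 0.705, -0.052]
contact_force: [-0.1, -0.8, -0.1]
gripper_width: 0.897
```

>>> servo_tool --twist '[[0, 0, 0], [0, 0, 0], [0, 0, 0], [0, 0, 0], [0, 0, 0]]' --xyz '[[0, 0, 0], [0, 0, 0], [0, 0, 0], [0, 0, 0], [0, 0, 0]]' --fingers '[0.2, 0.2, 0.2, 0.2, 0.2]'

```text
time: 23.02
tool_pos: [0.4461, -0.1896, 0.0247]
tool_rot: [0.706, 0.055, 0.704, -0.052]
contact_force: [-0.2, 0.2, 5.2]
gripper_width: 0.617
```

>>> servo_tool --twist '[[0, 0, 0], [0, 0, 0], [0, 0, 0], [0, 0, 0], [0, 0, 0], [0, 0, 0]]' --xyz '[[0, 0, 1], [0, 0, 3], [0, 0, 4], [0, 0, 4], [0, 0, 1.5], [0, 0, 0]]' --fingers '[0.2, 0.2, 0.2, 0.2, 0.2, 0.2]'

```text
time: 23.78
tool_pos: [0.4452, -0.189, 0.1587]
tool_rot: [0.705, 0.055, 0.705, -0.052]
contact_force: [0.1, 0.6, -1.0]
gripper_width: 0.617
```

```bash
python3 -c "
from h import *
save('scene','s17.png',(150,100,310,240),4.2)
plan([.5555,.0995,.155],-9)
"
```

```text
t 23.82 p [ 0.4445 -0.1885  0.1572] F [ 0.5 -0.1 -1.9] w 0.615 jaw -8.7 x [-0.001  0.006 -1.   ] q6 -0.41
d cm [11.1  28.8  -0.22]
twist [-0.006 -0.001 -0.005]
```

View pics/s17.png

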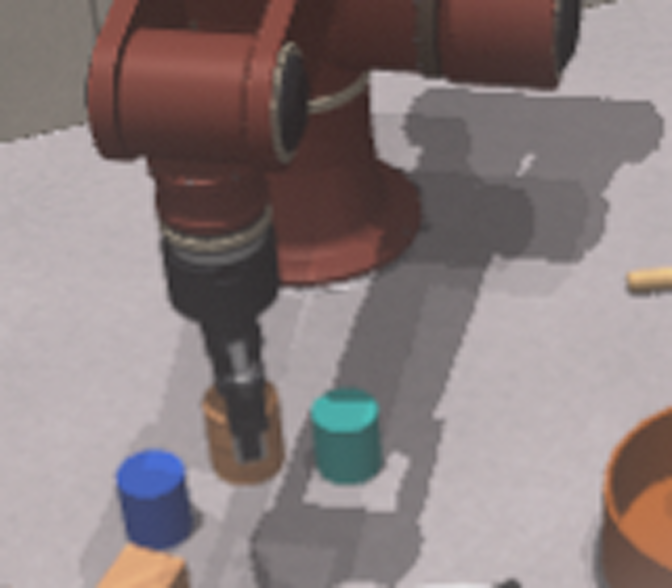

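Specimen B is held upright. Carry it to the vessel's -y position.

>>> servo_tool --twist '[[0, 0, 0], [0, 0, 0], [0, 0, 0], [0, 0, 0], [0, 0, 0], [0, 0, 0], [0, 0, 0], [0, 0, 0]]' --xyz '[[0.8, 2, 0], [1.7, 4.4, 0], [1.7, 4.5, 0], [1.7, 4.5, 0], [1.7, 4.5, 0], [1.7, 4.5, 0], [1.3, 3.4, 0], [0.4, 1, 0]]' --fingers '[0.2, 0.2, 0.2, 0.2, 0.2, 0.2, 0.2, 0.2]'

```text
time: 24.82
tool_pos: [0.5538, 0.1008, 0.1553]
tool_rot: [0.703, 0.054, 0.707, -0.051]
contact_force: [-0.2, 0.4, -1.0]
gripper_width: 0.618
```

>>> servo_tool --twist '[[0, 0, 0], [0, 0, 0]]' --xyz '[[0, 0, 0], [0, 0, 0]]' --fingers '[0.2, 0.2]'

```text
time: 25.08
tool_pos: [0.5544, 0.0981, 0.1574]
tool_rot: [0.704, 0.056, 0.706, -0.053]
contact_force: [-0.0, -0.9, -0.7]
gripper_width: 0.614
```

```bash
python3 -c "
from h import *
save('scene','s18.png',(260,120,400,260),5)
plan([.5555,.0995,.035],-9)
"
```

```text
t 25.12 p [0.5546 0.0981 0.1578] F [ 1.  -0.7 -1.3] w 0.617 jaw -8.8 x [-0.001  0.005 -1.   ] q6 0.19
d cm [  0.09   0.14 -12.28]
twist [-0.005 -0.001 -0.004]
```

View pics/s18.png

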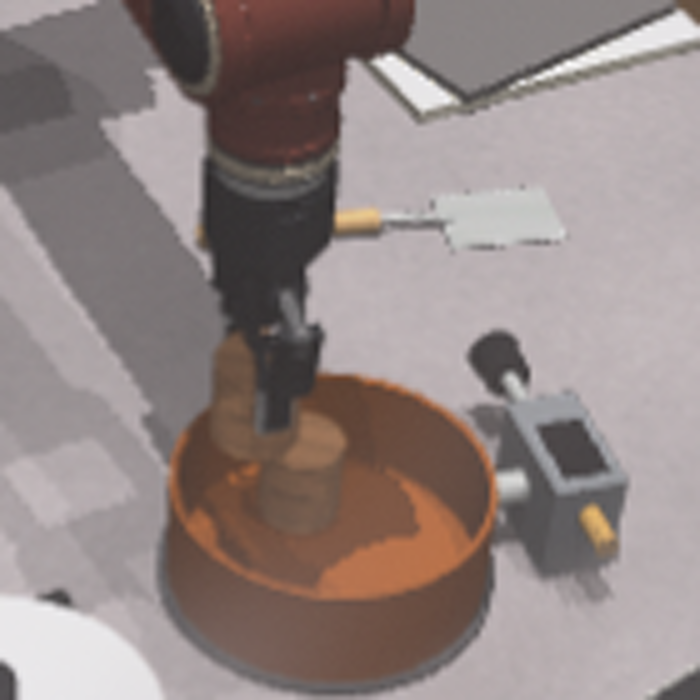

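>>> servo_tool --twist '[[0, 0, 0], [0, 0, 0], [0, 0, 0], [0, 0, 0], [0, 0, 0], [0, 0, 0], [0, 0, 0]]' --xyz '[[0.1, 0.1, -2], [0, 0, -3], [0, 0, -3], [0, 0, -2.5], [0, 0, -1.2], [0, 0, -0.2], [0, 0, 0]]' --fingers '[0.2, 0.2, 0.2, 0.2, 0.2, 0.2, 0.2]'

```text
time: 26.0
tool_pos: [0.5567, 0.1001, 0.04]
tool_rot: [0.705, 0.056, 0.705, -0.052]
contact_force: [0.5, -0.2, -1.1]
gripper_width: 0.619
```

>>> servo_tool --twist '[[0, 0, 0], [0, 0, 0], [0, 0, 0], [0, 0, 0]]' --xyz '[[0, 0, -0.2], [0, 0, -0.2], [0, 0, -0.1], [0, 0, 0]]' --fingers '[0.2, 0.2, 0.2, 0.2]'

```text
time: 26.5
tool_pos: [0.5562, 0.1002, 0.0347]
tool_rot: [0.705, 0.055, 0.705, -0.052]
contact_force: [-1.9, 0.4, 1.4]
gripper_width: 0.618
```

>>> servo_tool --twist '[[0, 0, 0], [0, 0, 0], [0, 0, 0], [0, 0, 0], [0, 0, 0]]' --xyz '[[0, 0, -0.1], [0, 0, 0], [0, 0, 0], [0, 0, 0], [0, 0, 0]]' --fingers '[0.2, 0.8, 0.8, 0.8, 0.8]'

```text
time: 27.12
tool_pos: [0.5559, 0.1001, 0.0331]
tool_rot: [0.705, 0.055, 0.705, -0.052]
contact_force: [-0.1, 0.2, -0.1]
gripper_width: 0.798
```

>>> servo_tool --twist '[[0, 0, 0], [0, 0, 0], [0, 0, 0], [0, 0, 0], [0, 0, 0]]' --xyz '[[0, 0, 2], [0, 0, 4], [0, 0, 5], [0, 0, 1], [0, 0, 0]]' --fingers '[0.8, 0.8, 0.8, 0.9, 0.9]'

```text
time: 27.75
tool_pos: [0.5569, 0.1002, 0.1552]
tool_rot: [0.706, 0.056, 0.704, -0.052]
contact_force: [0.3, -0.1, -0.6]
gripper_width: 0.901
```

```bash
python3 -c "
from h import *
save('scene','s19.png',(260,120,400,260),5)
specs()
plan([.5434,-.3127,.12],81)
"
```

```text
or A164 px [405.9 219.5] xy 0.4403 -0.4014 r 0.0250
or A174 px [369.8 216.2] xy 0.4488 -0.2795 r 0.0256
or A155 px [380.  188.1] xy 0.5433 -0.3127 r 0.0237
or A149 px [417.1 186. ] xy 0.5533 -0.4392 r 0.0235
t 27.85 p [0.5552 0.1001 0.1521] F [-0.  -0.2  0.1] w 0.901 jaw -8.7 x [-0.002  0.005 -1.   ] q6 0.19
d cm [ -1.18 -41.28  -3.21]
twist [-0.002 -0.006  1.566]
```

View pics/s19.png

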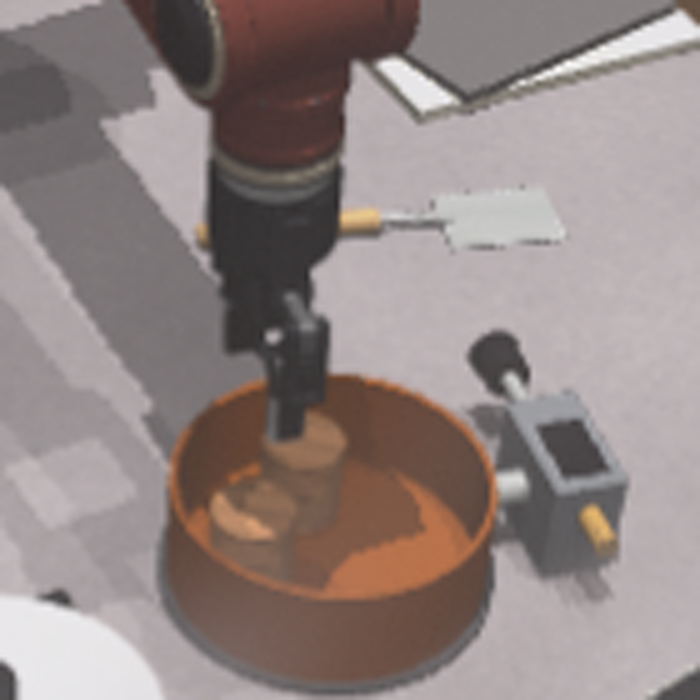

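Two specimens stand in the vessel (crop (303,470) and (253,530)). Specimen C has not moved, so the jaws stay as they are for it.

>>> servo_tool --twist '[[0, 0, 0], [0, 0, 0], [0, 0, 0], [0, 0, 0], [0, 0, 0], [0, 0, 0], [0, 0, 0], [0, 0, 0]]' --xyz '[[-0.1, -3.3, 0], [-0.2, -5.5, 0], [-0.2, -5.8, 0], [-0.2, -5.8, 0], [-0.2, -5.8, -0.8], [-0.2, -5.8, -0.8], [-0.1, -5.5, -0.8], [0, -3.7, -0.8]]' --fingers '[0.85, 0.85, 0.85, 0.85, 0.85, 0.85, 0.85, 0.85]'

```text
time: 28.85
tool_pos: [0.5424, -0.3136, 0.1186]
tool_rot: [0.704, 0.057, 0.706, -0.052]
contact_force: [-0.0, 0.2, 0.6]
gripper_width: 0.848
```

>>> servo_tool --twist '[[0, 0, 0], [0, 0, 0], [0, 0, 0]]' --xyz '[[0, 0, 0], [0, 0, 0], [0, 0, 0]]' --fingers '[0.85, 0.85, 0.85]'

```text
time: 29.22
tool_pos: [0.544, -0.3105, 0.1209]
tool_rot: [0.705, 0.055, 0.705, -0.051]
contact_force: [-0.0, 0.7, 0.0]
gripper_width: 0.852
```

```bash
python3 -c "
from h import *
save('scene','s20.png',(100,150,300,350),3)
plan([.5434,-.3127,.022],-9)
"
```

```text
t 29.27 p [ 0.5442 -0.3106  0.1212] F [0.6 0.5 0. ] w 0.853 jaw -8.6 x [-0.     0.005 -1.   ] q6 -0.49
d cm [-0.08 -0.21 -9.92]
twist [-0.005 -0.    -0.007]
```

View pics/s20.png

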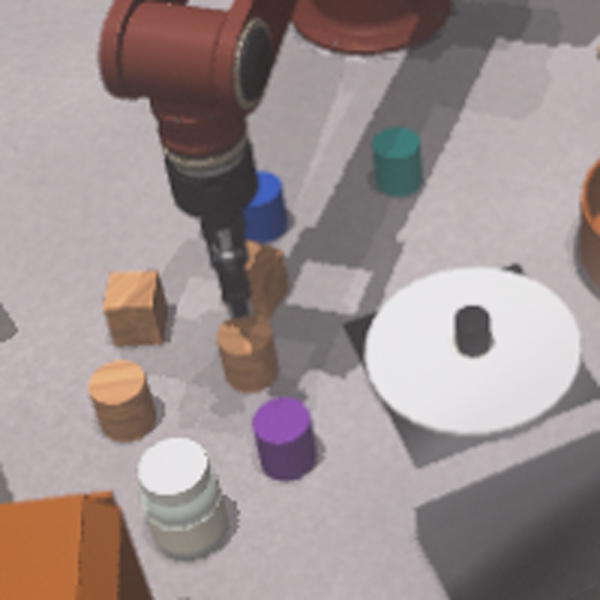

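The gripper is over specimen C (crop (248,355)), with the purple look-alike and the block clear of the finger positions. Descend.

>>> servo_tool --twist '[[0, 0, 0], [0, 0, 0], [0, 0, 0], [0, 0, 0], [0, 0, 0], [0, 0, 0]]' --xyz '[[0, -0.15, -2.5], [0, 0, -2.5], [0, 0, -2.5], [0, 0, -1.7], [0, 0, -0.7], [0, 0, 0]]' --fingers '[0.85, 0.85, 0.85, 0.85, 0.85, 0.85]'

```text
time: 30.02
tool_pos: [0.5442, -0.3132, 0.0224]
tool_rot: [0.705, 0.055, 0.705, -0.052]
contact_force: [-0.4, 0.1, 0.4]
gripper_width: 0.849
```

>>> servo_tool --twist '[[0, 0, 0], [0, 0, 0], [0, 0, 0], [0, 0, 0], [0, 0, 0]]' --xyz '[[0, 0, 0], [0, 0, 0], [0, 0, 0], [0, 0, 0], [0, 0, 0]]' --fingers '[0.2, 0.2, 0.2, 0.2, 0.2]'

```text
time: 30.65
tool_pos: [0.5451, -0.3141, 0.0239]
tool_rot: [0.706, 0.055, 0.704, -0.052]
contact_force: [0.4, 0.5, 6.0]
gripper_width: 0.615
```

>>> servo_tool --twist '[[0, 0, 0], [0, 0, 0], [0, 0, 0], [0, 0, 0], [0, 0, 0], [0, 0, 0]]' --xyz '[[0, 0, 1], [0, 0, 3], [0, 0, 4], [0, 0, 4], [0, 0, 1.5], [0, 0, 0]]' --fingers '[0.2, 0.2, 0.2, 0.2, 0.2, 0.2]'

```text
time: 31.4
tool_pos: [0.5442, -0.3135, 0.1578]
tool_rot: [0.705, 0.055, 0.705, -0.052]
contact_force: [-0.2, -0.3, -1.9]
gripper_width: 0.614
```

```bash
python3 -c "
from h import *
save('scene','s21.png',(100,130,300,330),3)
plan([.5715,.2025,.155],-9)
"
```

```text
t 31.45 p [ 0.5434 -0.3129  0.156 ] F [ 0.1 -0.2 -2.9] w 0.621 jaw -8.7 x [-0.001  0.006 -1.   ] q6 -0.49
d cm [ 2.81 51.54 -0.1 ]
twist [-0.006 -0.001 -0.005]
```

View pics/s21.png

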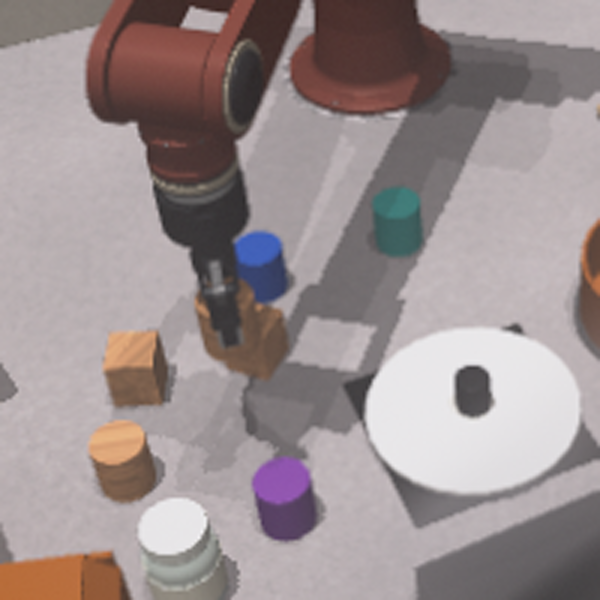

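Specimen C is held. Carry it to the vessel's +y position.

>>> servo_tool --twist '[[0, 0, 0], [0, 0, 0], [0, 0, 0], [0, 0, 0], [0, 0, 0], [0, 0, 0], [0, 0, 0], [0, 0, 0]]' --xyz '[[0.1, 2.5, 0], [0.2, 4.5, 0], [0.3, 5, 0], [0.3, 5, 0], [0.3, 5, 0], [0.3, 5, 0], [0.3, 5, 0], [0.3, 5, 0]]' --fingers '[0.2, 0.2, 0.2, 0.2, 0.2, 0.2, 0.2, 0.2]'

```text
time: 32.45
tool_pos: [0.5631, 0.0594, 0.155]
tool_rot: [0.704, 0.055, 0.707, -0.052]
contact_force: [0.0, 0.0, -1.3]
gripper_width: 0.621
```

>>> servo_tool --twist '[[0, 0, 0], [0, 0, 0], [0, 0, 0], [0, 0, 0], [0, 0, 0], [0, 0, 0]]' --xyz '[[0.3, 5, 0], [0.2, 5, 0], [0.2, 3.5, 0], [0, 1.2, 0], [0, 0, 0], [0, 0, 0]]' --fingers '[0.2, 0.2, 0.2, 0.2, 0.2, 0.2]'

```text
time: 33.2
tool_pos: [0.5716, 0.2027, 0.1567]
tool_rot: [0.705, 0.056, 0.706, -0.052]
contact_force: [-0.3, 1.1, -1.6]
gripper_width: 0.62
```

```bash
python3 -c "
from h import *
save('scene','s22.png',(260,120,400,260),5)
plan([.5715,.2025,.034],-9)
"
```

```text
t 33.25 p [0.5719 0.2025 0.1569] F [ 0.8 -0.4 -1. ] w 0.617 jaw -8.8 x [-0.001  0.005 -1.   ] q6 0.37
d cm [ -0.04  -0.   -12.29]
twist [-0.005 -0.001 -0.004]
```

View pics/s22.png

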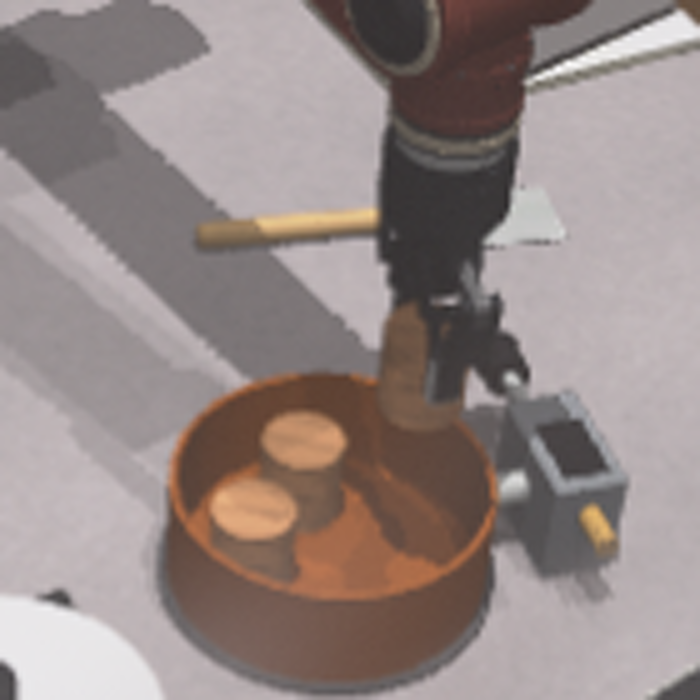

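Specimen C is inside the rim and clear of the others. Lowering it.

>>> servo_tool --twist '[[0, 0, 0], [0, 0, 0], [0, 0, 0], [0, 0, 0], [0, 0, 0], [0, 0, 0], [0, 0, 0]]' --xyz '[[0, 0, -2], [0, 0, -3], [0, 0, -3], [0, 0, -2.5], [0, 0, -1.2], [0, 0, -0.1], [0, 0, 0]]' --fingers '[0.2, 0.2, 0.2, 0.2, 0.2, 0.2, 0.2]'

```text
time: 34.12
tool_pos: [0.5728, 0.2037, 0.0402]
tool_rot: [0.705, 0.056, 0.705, -0.052]
contact_force: [0.9, 0.9, -0.8]
gripper_width: 0.618
```

>>> servo_tool --twist '[[0, 0, 0], [0, 0, 0], [0, 0, 0], [0, 0, 0], [0, 0, 0]]' --xyz '[[0, 0, -0.2], [0, 0, -0.2], [0, 0, -0.1], [0, 0, -0.1], [0, 0, 0]]' --fingers '[0.2, 0.2, 0.2, 0.2, 0.2]'

```text
time: 34.75
tool_pos: [0.5721, 0.2037, 0.0339]
tool_rot: [0.705, 0.055, 0.705, -0.052]
contact_force: [-2.4, -0.5, 3.4]
gripper_width: 0.618
```

>>> servo_tool --twist '[[0, 0, 0], [0, 0, 0], [0, 0, 0], [0, 0, 0]]' --xyz '[[0, 0, 0], [0, 0, 0], [0, 0, 0], [0, 0, 0]]' --fingers '[0.8, 0.8, 0.8, 0.8]'

```text
time: 35.25
tool_pos: [0.572, 0.2037, 0.0332]
tool_rot: [0.705, 0.055, 0.705, -0.052]
contact_force: [0.3, -0.0, -0.7]
gripper_width: 0.799
```

>>> servo_tool --twist '[[0, 0, 0], [0, 0, 0], [0, 0, 0], [0, 0, 0], [0, 0, 0]]' --xyz '[[0, 0, 2], [0, 0, 4], [0, 0, 5], [0, 0, 1], [0, 0, 0]]' --fingers '[0.8, 0.8, 0.8, 0.9, 0.9]'

```text
time: 35.88
tool_pos: [0.5728, 0.2038, 0.1554]
tool_rot: [0.706, 0.056, 0.704, -0.052]
contact_force: [0.9, 0.0, -0.8]
gripper_width: 0.904
```

```bash
python3 -c "
from h import *
save('scene','s23.png',(260,120,400,260),5)
specs()
plan([.5533,-.4392,.12],-9)
"
```

```text
or A164 px [405.9 219.5] xy 0.4403 -0.4014 r 0.0250
or A174 px [369.9 216.5] xy 0.4485 -0.2795 r 0.0254
or A151 px [417.1 186. ] xy 0.5533 -0.4392 r 0.0237
t 35.98 p [0.5712 0.2035 0.1521] F [ 0.5 -0.4 -0.5] w 0.898 jaw -8.7 x [-0.002  0.005 -1.   ] q6 0.37
d cm [ -1.79 -64.27  -3.21]
twist [-0.005 -0.002 -0.005]
```

View pics/s23.png

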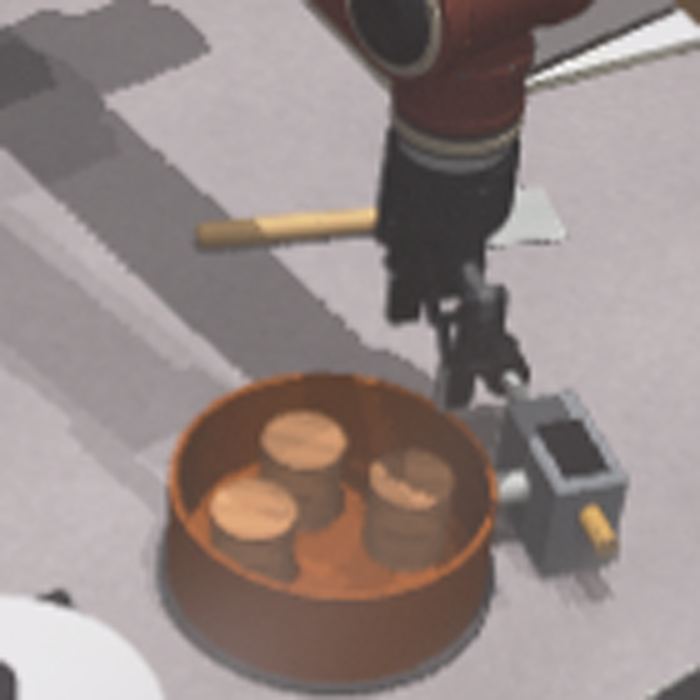

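Three specimens are in, all upright: crop (303,470), (253,530) and (410,510). Going to specimen D, turning the jaws back to 81° on the way.

>>> servo_tool --twist '[[0, 0, 0.12], [0, 0, 0.12], [0, 0, 0.12], [0, 0, 0.12], [0, 0, 0.12], [0, 0, 0.12], [0, 0, 0.12], [0, 0, 0.12]]' --xyz '[[0, -3.5, 0], [0, -5, 0], [-0.2, -5.3, 0], [-0.2, -5.3, 0], [-0.2, -5.3, 0], [-0.2, -5.3, 0], [-0.2, -5.3, 0], [-0.2, -5.3, 0]]' --fingers '[0.9, 0.9, 0.9, 0.9, 0.9, 0.9, 0.9, 0.9]'

```text
time: 36.98
tool_pos: [0.5586, -0.2005, 0.1509]
tool_rot: [0.648, -0.277, 0.651, 0.282]
contact_force: [0.3, -0.1, 0.4]
gripper_width: 0.895
```

>>> servo_tool --twist '[[0, 0, 0.12], [0, 0, 0.12], [0, 0, 0.12], [0, 0, 0.12], [0, 0, 0.13], [0, 0, 0], [0, 0, 0], [0, 0, 0]]' --xyz '[[-0.2, -5.3, 0], [-0.2, -5.3, 0], [-0.2, -5.3, -1], [0, -4.5, -1], [0, -3.5, -1.2], [0, 0, 0], [0, 0, 0], [0, 0, 0]]' --fingers '[0.9, 0.9, 0.9, 0.9, 0.9, 0.9, 0.9, 0.9]'

```text
time: 37.98
tool_pos: [0.5543, -0.4371, 0.1213]
tool_rot: [0.535, -0.459, 0.538, 0.462]
contact_force: [-0.3, 0.7, 0.6]
gripper_width: 0.902
```

```bash
python3 -c "
from h import *
save('scene','s24.png',(60,150,260,350),3)
plan([.5533,-.4392,.022],81)
"
```

```text
t 38.02 p [ 0.5544 -0.4372  0.1216] F [-0.9  0.9  0.8] w 0.896 jaw 81.3 x [-0.005 -0.    -1.   ] q6 -2.19
d cm [-0.11 -0.2  -9.96]
twist [ 0.    -0.005 -0.005]
```

View pics/s24.png

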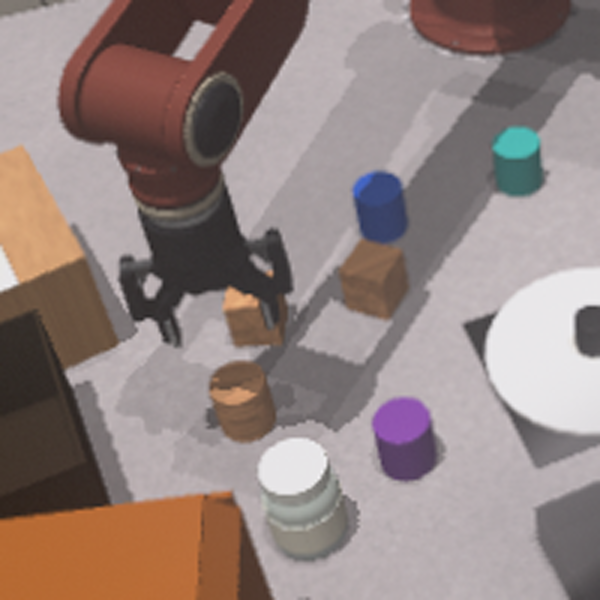

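The gripper is over specimen D (crop (242,400)) and clear of the jar and the box. Descend, grip and lift.

>>> servo_tool --twist '[[0, 0, 0], [0, 0, 0], [0, 0, 0], [0, 0, 0], [0, 0, 0], [0, 0, 0]]' --xyz '[[-0.1, -0.15, -2.5], [0, 0, -2.5], [0, 0, -2.5], [0, 0, -1.7], [0, 0, -0.7], [0, 0, 0]]' --fingers '[0.9, 0.9, 0.9, 0.9, 0.9, 0.9]'

```text
time: 38.78
tool_pos: [0.5532, -0.4397, 0.0224]
tool_rot: [0.535, -0.459, 0.538, 0.462]
contact_force: [-0.0, -1.1, -0.1]
gripper_width: 0.903
```

>>> servo_tool --twist '[[0, 0, 0], [0, 0, 0], [0, 0, 0], [0, 0, 0], [0, 0, 0]]' --xyz '[[0, 0, 0], [0, 0, 0], [0, 0, 0], [0, 0, 0], [0, 0, 0]]' --fingers '[0.2, 0.2, 0.2, 0.2, 0.2]'

```text
time: 39.4
tool_pos: [0.554, -0.4408, 0.0241]
tool_rot: [0.536, -0.46, 0.538, 0.46]
contact_force: [0.5, 0.6, 5.8]
gripper_width: 0.616
```

>>> servo_tool --twist '[[0, 0, 0], [0, 0, 0], [0, 0, 0], [0, 0, 0], [0, 0, 0], [0, 0, 0]]' --xyz '[[0, 0, 1], [0, 0, 3], [0, 0, 4], [0, 0, 4], [0, 0, 1.5], [0, 0, 0]]' --fingers '[0.2, 0.2, 0.2, 0.2, 0.2, 0.2]'

```text
time: 40.15
tool_pos: [0.5532, -0.44, 0.1579]
tool_rot: [0.535, -0.46, 0.538, 0.461]
contact_force: [-0.0, 0.5, -2.3]
gripper_width: 0.615
```

```bash
python3 -c "
from h import *
save('scene','s25.png',(60,130,260,330),3)
plan([.615,.143,.155],81)
"
```

```text
t 40.20 p [ 0.5525 -0.4393  0.1559] F [-0.   0.  -2.1] w 0.620 jaw 81.2 x [-0.006  0.001 -1.   ] q6 -2.19
d cm [ 6.25 58.23 -0.09]
twist [-0.001 -0.006 -0.004]
```

View pics/s25.png

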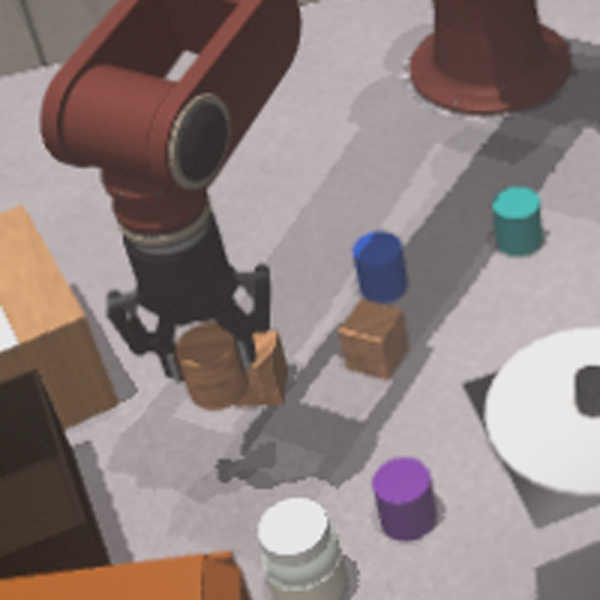

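Specimen D is held. Carry it to the vessel's far (+x) position.

>>> servo_tool --twist '[[0, 0, 0], [0, 0, 0], [0, 0, 0], [0, 0, 0], [0, 0, 0], [0, 0, 0], [0, 0, 0], [0, 0, 0]]' --xyz '[[0.2, 2.5, 0], [0.5, 4.5, 0], [0.5, 5, 0], [0.5, 5, 0], [0.5, 5, 0], [0.5, 5, 0], [0.5, 5, 0], [0.5, 5, 0]]' --fingers '[0.2, 0.2, 0.2, 0.2, 0.2, 0.2, 0.2, 0.2]'

```text
time: 41.2
tool_pos: [0.5883, -0.0668, 0.1549]
tool_rot: [0.535, -0.458, 0.539, 0.463]
contact_force: [0.6, -0.5, -1.3]
gripper_width: 0.615
```

>>> servo_tool --twist '[[0, 0, 0], [0, 0, 0], [0, 0, 0], [0, 0, 0], [0, 0, 0], [0, 0, 0], [0, 0, 0]]' --xyz '[[0.6, 5, 0], [0.6, 5, 0], [0.6, 5, 0], [0.5, 4.5, 0], [0.2, 1.8, 0], [0, 0, 0], [0, 0, 0]]' --fingers '[0.2, 0.2, 0.2, 0.2, 0.2, 0.2, 0.2]'

```text
time: 42.08
tool_pos: [0.6145, 0.1421, 0.1566]
tool_rot: [0.535, -0.459, 0.539, 0.461]
contact_force: [0.4, -1.2, -1.5]
gripper_width: 0.618
```

```bash
python3 -c "
from h import *
save('scene','s26.png',(260,120,400,260),5)
plan([.615,.143,.034],81)
"
```

```text
t 42.12 p [0.6147 0.1418 0.1568] F [ 0.4  0.3 -2.8] w 0.621 jaw 81.2 x [-0.006 -0.001 -1.   ] q6 -1.31
d cm [  0.03   0.12 -12.28]
twist [ 0.001 -0.006 -0.003]
```

View pics/s26.png

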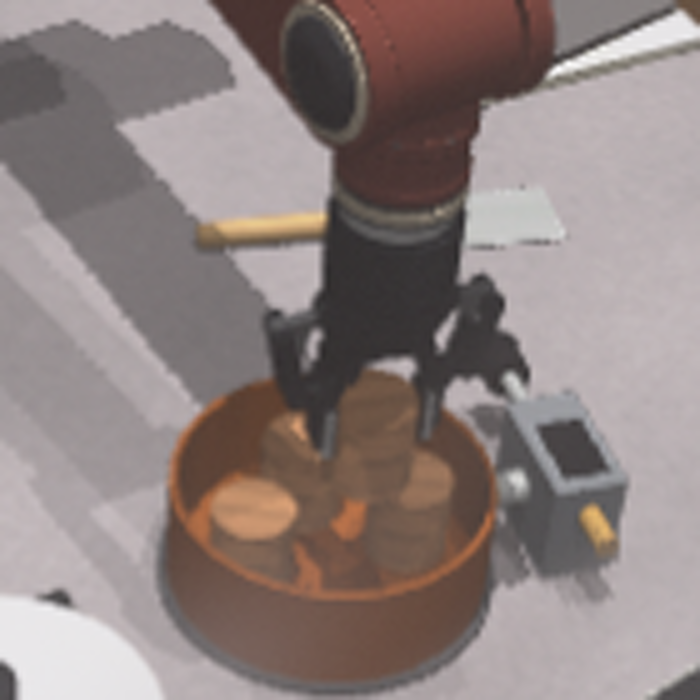

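Specimen D is over the free far side. Shift it 2 mm outward and lower.

>>> servo_tool --twist '[[0, 0, 0], [0, 0, 0], [0, 0, 0], [0, 0, 0], [0, 0, 0], [0, 0, 0], [0, 0, 0]]' --xyz '[[0.2, -0.1, -2], [0, 0, -3], [0, 0, -3], [0, 0, -2.5], [0, 0, -1.2], [0, 0, -0.1], [0, 0, 0]]' --fingers '[0.2, 0.2, 0.2, 0.2, 0.2, 0.2, 0.2]'

```text
time: 43.0
tool_pos: [0.6179, 0.142, 0.0403]
tool_rot: [0.536, -0.46, 0.538, 0.461]
contact_force: [0.4, 0.6, -1.2]
gripper_width: 0.622
```

>>> servo_tool --twist '[[0, 0, 0], [0, 0, 0], [0, 0, 0], [0, 0, 0], [0, 0, 0]]' --xyz '[[0, 0, -0.2], [0, 0, -0.2], [0, 0, -0.1], [0, 0, -0.1], [0, 0, 0]]' --fingers '[0.2, 0.2, 0.2, 0.2, 0.2]'

```text
time: 43.62
tool_pos: [0.6171, 0.1423, 0.0341]
tool_rot: [0.535, -0.459, 0.538, 0.462]
contact_force: [-3.4, 0.2, 5.6]
gripper_width: 0.615
```

>>> servo_tool --twist '[[0, 0, 0], [0, 0, 0], [0, 0, 0], [0, 0, 0]]' --xyz '[[0, 0, 0], [0, 0, 0], [0, 0, 0], [0, 0, 0]]' --fingers '[0.78, 0.78, 0.78, 0.78]'

```text
time: 44.12
tool_pos: [0.6171, 0.1421, 0.0332]
tool_rot: [0.535, -0.459, 0.538, 0.462]
contact_force: [0.1, 0.7, 0.5]
gripper_width: 0.785
```

>>> servo_tool --twist '[[0, 0, 0], [0, 0, 0], [0, 0, 0], [0, 0, 0], [0, 0, 0]]' --xyz '[[0, 0, 2], [0, 0, 4], [0, 0, 4], [0, 0, 3], [0, 0, 0]]' --fingers '[0.78, 0.78, 0.78, 0.78, 0.75]'

```text
time: 44.75
tool_pos: [0.6196, 0.1425, 0.1688]
tool_rot: [0.538, -0.461, 0.535, 0.46]
contact_force: [-0.4, -0.3, -0.2]
gripper_width: 0.752
```

>>> servo_tool --twist '[[0, 0, 0], [0, 0, 0], [0, 0, 0], [0, 0, 0], [0, 0, 0], [0, 0, 0]]' --xyz '[[0, -4, 0], [0, -5, 0], [0, -5, 0], [0, -5, 0], [0, -5, 0], [0, 0, 0]]' --fingers '[0.75, 0.75, 0.75, 0.75, 0.75, 0.75]'

```text
time: 45.5
tool_pos: [0.6162, -0.1008, 0.1622]
tool_rot: [0.536, -0.458, 0.54, 0.461]
contact_force: [0.0, 1.1, 0.2]
gripper_width: 0.753
```

```bash
python3 -c "
from h import *
save('scene','s27.png',(220,140,400,300),4)
im=save('top','t27.png',(170,120,430,260),3)
specs(im=im)
def dark(cam,box,z):
    im=vision.grab_frame(cam);m=(im.max(2)<70).astype(np.uint8)*255
    k=np.zeros_like(m);k[box[1]:box[3],box[0]:box[2]]=1;m*=k
    for c,P in contours(im,m,cam,z,15): print(cam,'dark',cv2.contourArea(c),c[:,0].mean(0),fitc(P))
plan([.613,-.106,.1],81)
# white cover disc
for cam,th in (('top',130),('scene',180)):
    im=vision.grab_frame(cam);pr=proj(cam,[[.6136,-.1034,.02]])[0];print(pr)
"
```

```text
or A165 px [405.9 219.6] xy 0.4402 -0.4013 r 0.0250
or A178 px [369.7 216.2] xy 0.4490 -0.2794 r 0.0257
t 45.60 p [ 0.6164 -0.0978  0.1623] F [-0.1  0.8  0.4] w 0.749 jaw 81.2 x [-0.007  0.001 -1.   ] q6 -1.69
d cm [-0.34 -0.82 -6.23]
twist [-0.001 -0.007 -0.003]
[316.71341803 167.55590619]
[256.98584195 264.96633328]
```

View pics/s27.png

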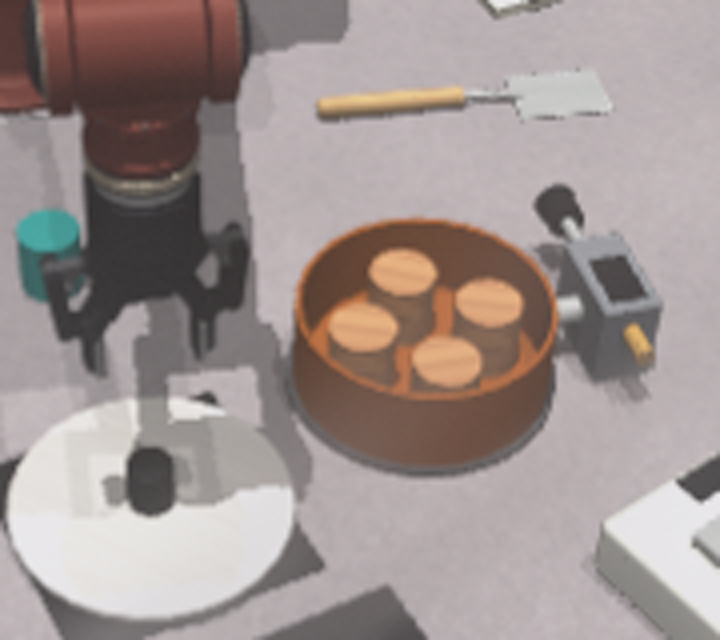

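View pics/t27.png

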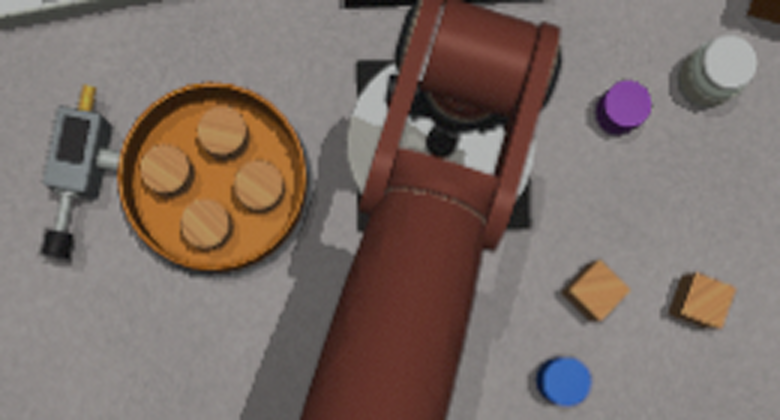

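All four specimens stand upright in the vessel: crop (403,285), (488,315), (362,340) and (447,370). Outside it only the blocks remain at their places, the vent is still out, and the cover lies flat. Now I'll fetch the cover at its release pose, TCP (0.6136,-0.1034).

>>> servo_tool --twist '[[0, 0, 0], [0, 0, 0], [0, 0, 0], [0, 0, 0]]' --xyz '[[-0.2, -0.4, -3], [0, 0, -2], [0, 0, 0], [0, 0, 0]]' --fingers '[0.75, 0.75, 0.75, 0.75]'

```text
time: 46.2
tool_pos: [0.6155, -0.1014, 0.1139]
tool_rot: [0.535, -0.46, 0.538, 0.461]
contact_force: [-0.2, 0.6, 0.3]
gripper_width: 0.754
```

```bash
python3 -c "
from h import *
plan([.6136,-.1034,.0275],81)
im=save('scene','s28.png',(200,180,340,320),5)
plan([.6136,-.1034,.0275],81)
"
```

```text
t 46.20 p [ 0.6155 -0.1014  0.1139] F [-0.2  0.6  0.3] w 0.754 jaw 81.3 x [-0.004 -0.    -1.   ] q6 -1.70
d cm [-0.19 -0.2  -8.64]
twist [ 0.    -0.004 -0.005]
t 46.25 p [ 0.6159 -0.1017  0.1145] F [-0.2 -0.7  0.3] w 0.751 jaw 81.3 x [-0.003 -0.001 -1.   ] q6 -1.70
d cm [-0.23 -0.17 -8.7 ]
twist [ 0.001 -0.003 -0.005]
```

View pics/s28.png

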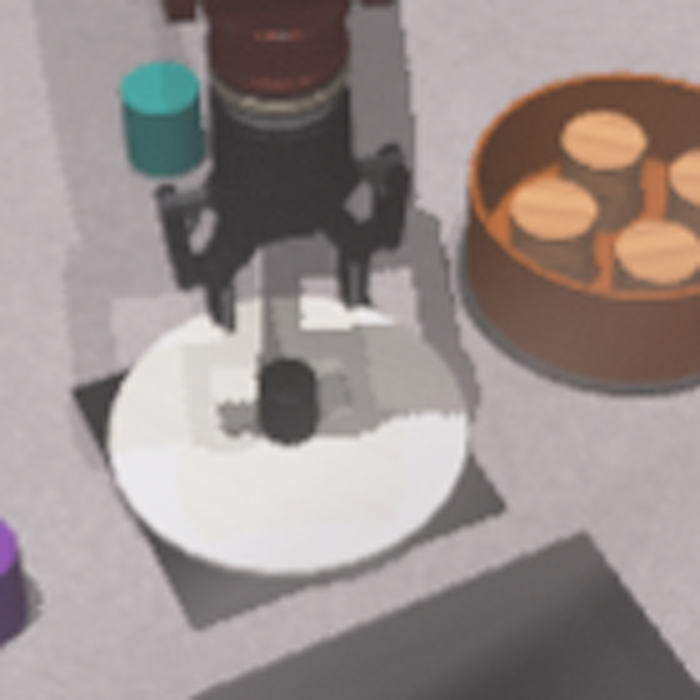

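The fingers straddle the cover knob (crop (288,400)). Descend and grip.

>>> servo_tool --twist '[[0, 0, 0], [0, 0, 0], [0, 0, 0], [0, 0, 0], [0, 0, 0], [0, 0, 0]]' --xyz '[[-0.2, -0.2, -2.5], [0, 0, -2.5], [0, 0, -2], [0, 0, -1.2], [0, 0, -0.3], [0, 0, 0]]' --fingers '[0.75, 0.75, 0.75, 0.75, 0.75, 0.75]'

```text
time: 47.0
tool_pos: [0.6136, -0.1039, 0.0289]
tool_rot: [0.536, -0.46, 0.538, 0.461]
contact_force: [0.2, 0.1, -0.2]
gripper_width: 0.751
```

```bash
python3 -c "
from h import *
plan([.6136,-.1034,.0275],81)
"
```

```text
t 47.00 p [ 0.6136 -0.1039  0.0289] F [ 0.2  0.1 -0.2] w 0.751 jaw 81.2 x [-0.004 -0.    -1.   ] q6 -1.70
d cm [ 0.    0.05 -0.14]
twist [ 0.    -0.004 -0.004]
```

>>> servo_tool --twist '[[0, 0, 0], [0, 0, 0], [0, 0, 0], [0, 0, 0], [0, 0, 0], [0, 0, 0]]' --xyz '[[0, 0, -0.1], [0, 0, 0], [0, 0, 0], [0, 0, 0], [0, 0, 0], [0, 0, 0]]' --fingers '[0.1, 0.1, 0.1, 0.1, 0.1, 0.1]'

```text
time: 47.75
tool_pos: [0.6138, -0.1038, 0.0284]
tool_rot: [0.536, -0.46, 0.538, 0.461]
contact_force: [-1.1, 0.8, 5.7]
gripper_width: 0.407
```

>>> servo_tool --twist '[[0, 0, 0], [0, 0, 0], [0, 0, 0], [0, 0, 0], [0, 0, 0], [0, 0, 0], [0, 0, 0]]' --xyz '[[0, 0, 1], [0, 0, 2], [0, 0, 3], [0, 0, 4], [0, 0, 3.5], [0, 0, 0], [0, 0, 0]]' --fingers '[0.1, 0.1, 0.1, 0.1, 0.1, 0.1, 0.1]'

```text
time: 48.62
tool_pos: [0.6119, -0.1036, 0.1605]
tool_rot: [0.535, -0.458, 0.539, 0.462]
contact_force: [-0.2, -0.4, -6.2]
gripper_width: 0.403
```

```bash
python3 -c "
from h import *
plan([.5644,.1513,.165],81)
im=save('scene','s29.png',(200,130,380,310),4)
"
```

```text
t 48.62 p [ 0.6119 -0.1036  0.1605] F [-0.2 -0.4 -6.2] w 0.403 jaw 81.2 x [-0.008  0.001 -1.   ] q6 -1.70
d cm [-4.75 25.49  0.45]
twist [-0.001 -0.008 -0.004]
```

View pics/s29.png

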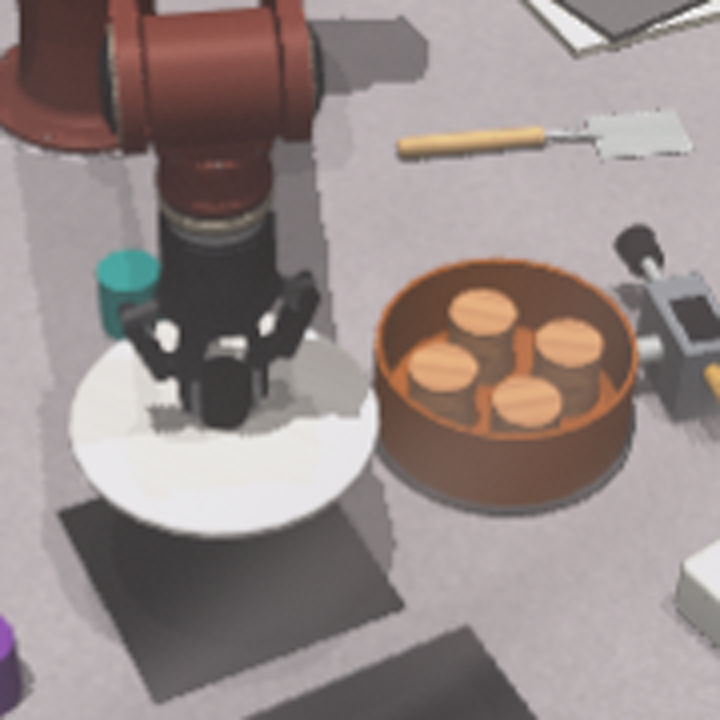

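The cover is lifted level. Carry it back over the vessel.

>>> servo_tool --twist '[[0, 0, 0], [0, 0, 0], [0, 0, 0], [0, 0, 0], [0, 0, 0], [0, 0, 0], [0, 0, 0], [0, 0, 0]]' --xyz '[[-0.4, 2, 0], [-0.8, 4, 0], [-0.8, 4, 0], [-0.8, 4, 0], [-0.8, 4, 0], [-0.8, 4, 0], [-0.4, 2.5, 0], [-0.1, 1, 0]]' --fingers '[0.1, 0.1, 0.1, 0.1, 0.1, 0.1, 0.1, 0.1]'

```text
time: 49.68
tool_pos: [0.5623, 0.1531, 0.1606]
tool_rot: [0.534, -0.459, 0.538, 0.463]
contact_force: [0.4, -0.9, -6.5]
gripper_width: 0.403
```

>>> servo_tool --twist '[[0, 0, 0], [0, 0, 0], [0, 0, 0], [0, 0, 0]]' --xyz '[[0, 0, -1.5], [0, 0, -1], [0, 0, 0], [0, 0, 0]]' --fingers '[0.1, 0.1, 0.1, 0.1]'

```text
time: 50.18
tool_pos: [0.5642, 0.1505, 0.1372]
tool_rot: [0.536, -0.459, 0.538, 0.461]
contact_force: [0.7, -0.3, -6.7]
gripper_width: 0.403
```

```bash
python3 -c "
from h import *
plan([.5644,.1513,.0984],81)
im=save('scene','s30.png',(260,120,400,260),5)
plan([.5644,.1513,.0984],81)
"
```

```text
t 50.17 p [0.5642 0.1505 0.1372] F [ 0.7 -0.3 -6.7] w 0.403 jaw 81.2 x [-0.005 -0.    -1.   ] q6 -1.28
d cm [ 0.02  0.08 -3.88]
twist [ 0.    -0.005 -0.003]
t 50.23 p [0.5645 0.1507 0.1377] F [-0.3  0.2 -6. ] w 0.407 jaw 81.2 x [-0.004  0.    -1.   ] q6 -1.28
d cm [-0.01  0.06 -3.93]
twist [-0.    -0.004 -0.003]
```

View pics/s30.png

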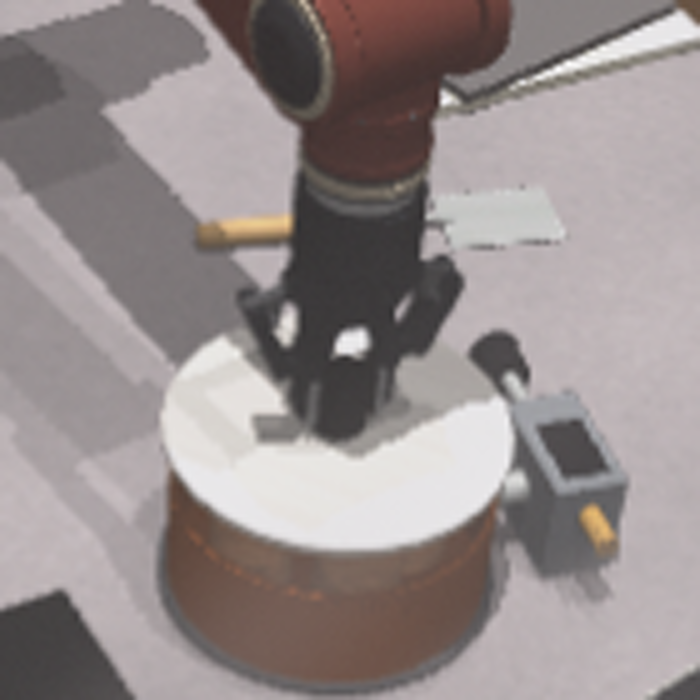

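The cover is level over the vessel. Lowering slowly while watching the force.

>>> servo_tool --twist '[[0, 0, 0], [0, 0, 0], [0, 0, 0], [0, 0, 0], [0, 0, 0]]' --xyz '[[0, 0.05, -1], [0, 0, -1], [0, 0, -0.6], [0, 0, -0.4], [0, 0, 0]]' --fingers '[0.1, 0.1, 0.1, 0.1, 0.1]'

```text
time: 50.85
tool_pos: [0.5638, 0.1516, 0.1068]
tool_rot: [0.535, -0.459, 0.538, 0.462]
contact_force: [-0.4, 0.4, -6.6]
gripper_width: 0.407
```

>>> servo_tool --twist '[[0, 0, 0], [0, 0, 0], [0, 0, 0], [0, 0, 0], [0, 0, 0]]' --xyz '[[0, 0, -0.3], [0, 0, -0.3], [0, 0, -0.1], [0, 0, 0], [0, 0, 0]]' --fingers '[0.1, 0.1, 0.1, 0.1, 0.1]'

```text
time: 51.48
tool_pos: [0.5641, 0.1517, 0.1005]
tool_rot: [0.535, -0.459, 0.538, 0.461]
contact_force: [-0.1, 0.1, -6.1]
gripper_width: 0.405
```

No contact yet, and about 2 mm remain.

>>> servo_tool --twist '[[0, 0, 0], [0, 0, 0], [0, 0, 0], [0, 0, 0], [0, 0, 0]]' --xyz '[[0, 0, -0.1], [0, 0, -0.1], [0, 0, -0.1], [0, 0, 0], [0, 0, 0]]' --fingers '[0.1, 0.1, 0.1, 0.1, 0.1]'

```text
time: 52.1
tool_pos: [0.5642, 0.1517, 0.0984]
tool_rot: [0.535, -0.459, 0.538, 0.461]
contact_force: [-4.5, -2.5, 3.9]
gripper_width: 0.407
```

Contact comes at z 0.0984, exactly the expected seated height. Release and rise.

>>> servo_tool --twist '[[0, 0, 0], [0, 0, 0], [0, 0, 0], [0, 0, 0], [0, 0, 0]]' --xyz '[[0, 0, 0], [0, 0, 0], [0, 0, 0], [0, 0, 0], [0, 0, 0]]' --fingers '[0.75, 0.75, 0.75, 0.75, 0.75]'

```text
time: 52.72
tool_pos: [0.5641, 0.1517, 0.0973]
tool_rot: [0.535, -0.459, 0.538, 0.461]
contact_force: [-0.6, -0.8, -0.1]
gripper_width: 0.751
```

>>> servo_tool --twist '[[0, 0, 0], [0, 0, 0], [0, 0, 0], [0, 0, 0], [0, 0, 0]]' --xyz '[[0, 0, 2], [0, 0, 4], [0, 0, 4], [0, 0, 2], [0, 0, 0]]' --fingers '[0.75, 0.75, 0.75, 0.7, 0.7]'

```text
time: 53.35
tool_pos: [0.5651, 0.1518, 0.2198]
tool_rot: [0.537, -0.46, 0.537, 0.461]
contact_force: [0.6, -0.1, 0.7]
gripper_width: 0.698
```

```bash
python3 -c "
from h import *
im=save('scene','s31.png',(260,120,400,260),5)
plan([.4875,.323,.15],81)
"
```

```text
t 53.40 p [0.5641 0.1517 0.2175] F [-1.6  0.7 -0.4] w 0.699 jaw 81.2 x [-0.004  0.    -1.   ] q6 -1.28
d cm [-7.66 17.13 -6.75]
twist [-0.    -0.004 -0.004]
```

View pics/s31.png

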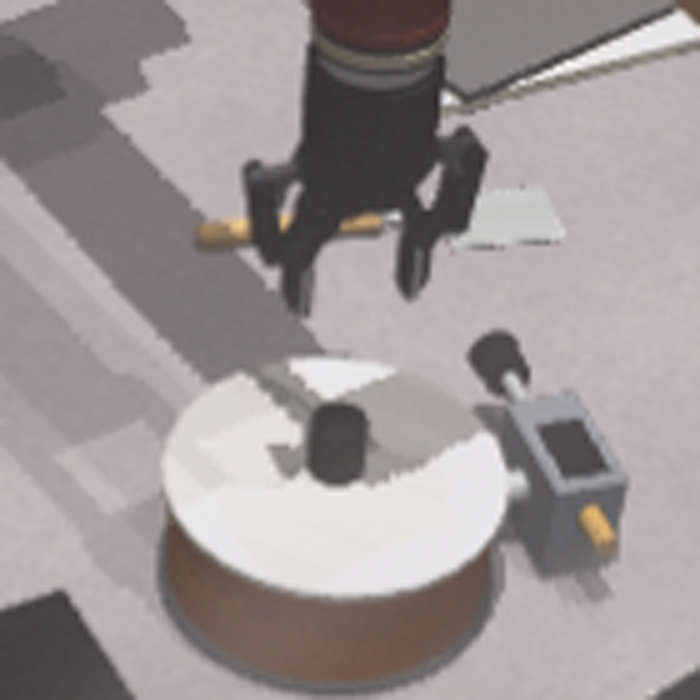

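The cover sits level on the rim, knob at crop (337,443). The vent is still out. Going to the vent knob.

>>> servo_tool --twist '[[0, 0, 0], [0, 0, 0], [0, 0, 0], [0, 0, 0], [0, 0, 0], [0, 0, 0], [0, 0, 0]]' --xyz '[[-1.6, 3.6, 0], [-2, 4.5, 0], [-2, 4.5, 0], [-1.6, 3.5, -2], [-0.45, 1, -3], [0, 0, -1.7], [0, 0, 0]]' --fingers '[0.65, 0.65, 0.65, 0.65, 0.65, 0.65, 0.65]'

```text
time: 54.28
tool_pos: [0.4861, 0.3213, 0.1471]
tool_rot: [0.533, -0.459, 0.54, 0.462]
contact_force: [-0.7, -0.0, 0.8]
gripper_width: 0.651
```

```bash
python3 -c "
from h import *
plan([.487,.323,.037],81)
im=save('scene','s32.png',(280,120,420,260),5)
plan([.487,.323,.037],81)
"
```

```text
t 54.27 p [0.4861 0.3213 0.1471] F [-0.7 -0.   0.8] w 0.651 jaw 81.2 x [-0.01  -0.003 -1.   ] q6 -0.96
d cm [  0.09   0.17 -11.01]
twist [ 0.003 -0.01  -0.004]
t 54.33 p [0.4873 0.3217 0.149 ] F [0.2 0.5 0.2] w 0.646 jaw 81.2 x [-0.007 -0.001 -1.   ] q6 -0.96
d cm [ -0.03   0.13 -11.2 ]
twist [ 0.001 -0.007 -0.003]
```

View pics/s32.png

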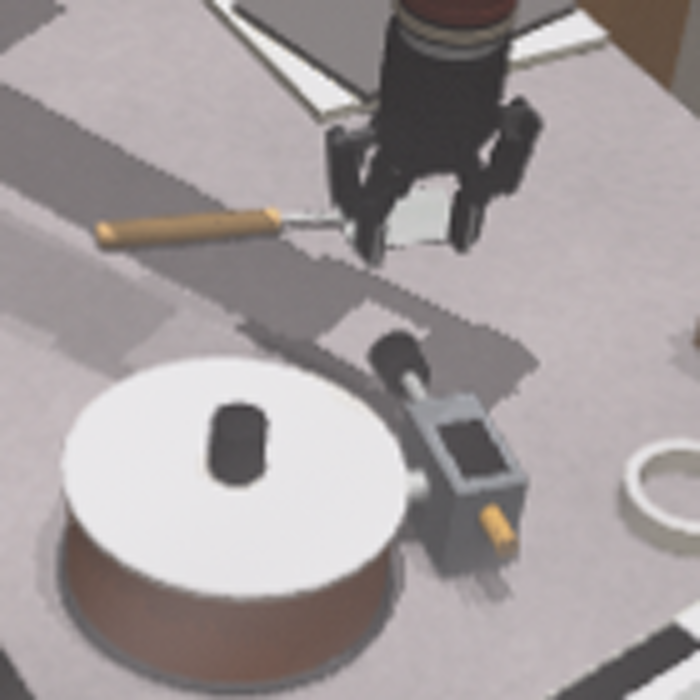

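The cover matches the first picture to within half a pixel (knob at crop (238,443) against (236,443)). Descend on the vent knob.

>>> servo_tool --twist '[[0, 0, 0], [0, 0, 0], [0, 0, 0], [0, 0, 0], [0, 0, 0]]' --xyz '[[0, 0.05, -3], [0, 0, -3], [0, 0, -3], [0, 0, -2.1], [0, 0, 0]]' --fingers '[0.65, 0.65, 0.65, 0.65, 0.65]'

```text
time: 54.95
tool_pos: [0.487, 0.3223, 0.0381]
tool_rot: [0.535, -0.459, 0.539, 0.462]
contact_force: [0.0, -1.0, -0.1]
gripper_width: 0.649
```

>>> servo_tool --twist '[[0, 0, 0], [0, 0, 0], [0, 0, 0], [0, 0, 0], [0, 0, 0]]' --xyz '[[0, 0, 0], [0, 0, 0], [0, 0, 0], [0, 0, 0], [0, 0, 0]]' --fingers '[0.1, 0.1, 0.1, 0.1, 0.1]'

```text
time: 55.58
tool_pos: [0.4888, 0.3232, 0.0414]
tool_rot: [0.536, -0.46, 0.537, 0.461]
contact_force: [-1.2, -3.6, 5.5]
gripper_width: 0.352
```

>>> servo_tool --twist '[[0, 0, 0], [0, 0, 0], [0, 0, 0], [0, 0, 0], [0, 0, 0], [0, 0, 0], [0, 0, 0]]' --xyz '[[0.6, -0.1, 0], [0.8, -0.13, 0], [0.8, -0.13, 0], [0.8, -0.12, 0], [0.6, -0.1, 0], [0.4, -0.06, 0], [0, 0, 0]]' --fingers '[0.1, 0.1, 0.1, 0.1, 0.1, 0.1, 0.1]'

```text
time: 56.45
tool_pos: [0.5283, 0.3165, 0.0414]
tool_rot: [0.535, -0.459, 0.538, 0.461]
contact_force: [-4.3, -4.1, 7.8]
gripper_width: 0.357
```

```bash
python3 -c "
from h import *
im=save('scene','s33.png',(280,120,420,260),5)
plan([.5276,.3166,.040],81)
"
```

```text
t 56.50 p [0.5283 0.3165 0.0414] F [-3.3 -4.9  7.5] w 0.355 jaw 81.2 x [-0.004 -0.001 -1.   ] q6 -1.00
d cm [-0.07  0.01 -0.14]
twist [ 0.001 -0.004 -0.004]
```

View pics/s33.png

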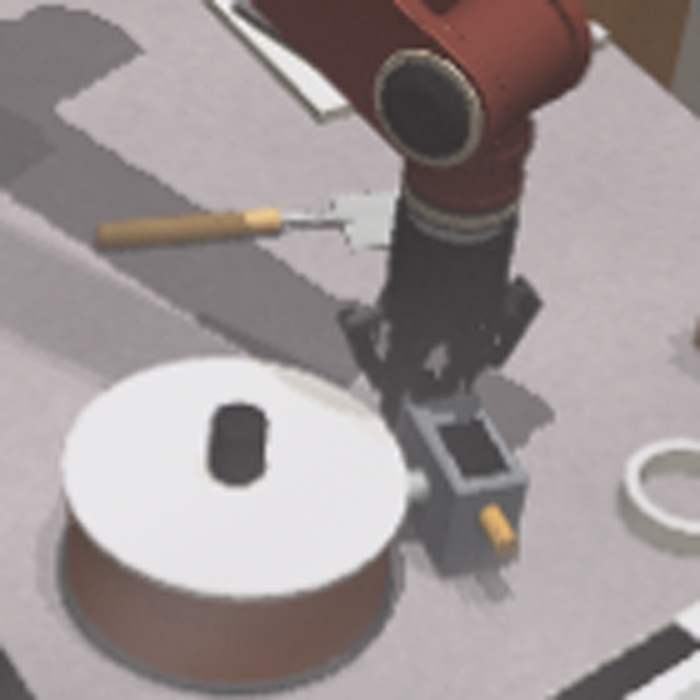

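The knob is back at its home position. I'll press another 3 mm to be sure, then release and lift away.

>>> servo_tool --twist '[[0, 0, 0], [0, 0, 0], [0, 0, 0], [0, 0, 0], [0, 0, 0], [0, 0, 0]]' --xyz '[[0.3, -0.05, 0], [0, 0, 0], [-0.2, 0.03, 0], [0, 0, 0], [0, 0, 0], [0, 0, 0]]' --fingers '[0.1, 0.1, 0.1, 0.65, 0.65, 0.65]'

```text
time: 57.25
tool_pos: [0.5286, 0.3167, 0.0392]
tool_rot: [0.535, -0.459, 0.538, 0.462]
contact_force: [-0.2, 1.1, -0.4]
gripper_width: 0.647
```

>>> servo_tool --twist '[[0, 0, 0], [0, 0, 0], [0, 0, 0], [0, 0, 0], [0, 0, 0], [0, 0, 0]]' --xyz '[[0, 0, 3], [0, 0, 4], [0, 0, 5], [0, 0, 4], [-3, 3, 2], [-3, 3, 0]]' --fingers '[0.65, 0.65, 0.65, 0.65, 0.65, 0.65]'

```text
time: 58.0
tool_pos: [0.4694, 0.3778, 0.2224]
tool_rot: [0.538, -0.459, 0.536, 0.461]
contact_force: [-0.1, -0.5, -0.4]
gripper_width: 0.649
```

```bash
python3 -c "
from h import *
im=save('scene','s34.png',(280,120,420,260),5)
plan(None)
t=save('top','t34.png',(130,100,450,300),2.4)
specs(im=t)
b=cv2.imread('pics/scene0.png')[:,:,::-1]
d=np.abs(im.astype(int)-b).max(2); print(im.shape)
save('top','t35.png',(175,140,225,205),9)
g=t.min(2);roi=np.zeros(g.shape,np.uint8);roi[130:230,200:285]=1
m=((g>150)&(roi>0)).astype(np.uint8)*255
for c,P in contours(t,m,'top',.090,400): print('cover',cv2.contourArea(c),fitc(P))
"
```

```text
t 58.05 p [0.4651 0.3808 0.2209] F [-2.   2.3 -0.7] w 0.649 jaw 81.4 x [-0.006  0.004 -1.   ] q6 -0.86
or A165 px [405.9 219.6] xy 0.4402 -0.4013 r 0.0250
or A181 px [369.5 216.2] xy 0.4488 -0.2791 r 0.0260
(420, 560, 3)
cover 3283.0 (np.float64(0.5654378333347962), np.float64(0.1533397609265446), np.float64(0.10576554964050329))
```

View pics/s34.png

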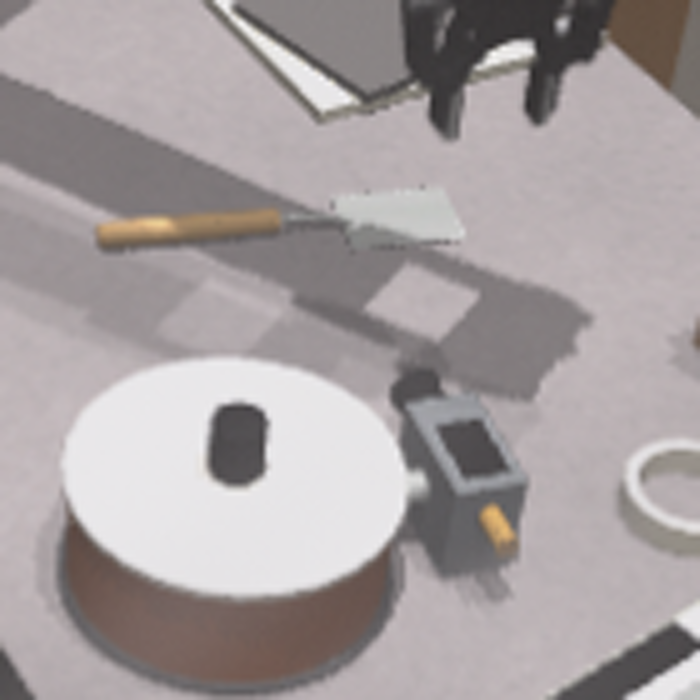

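View pics/t34.png

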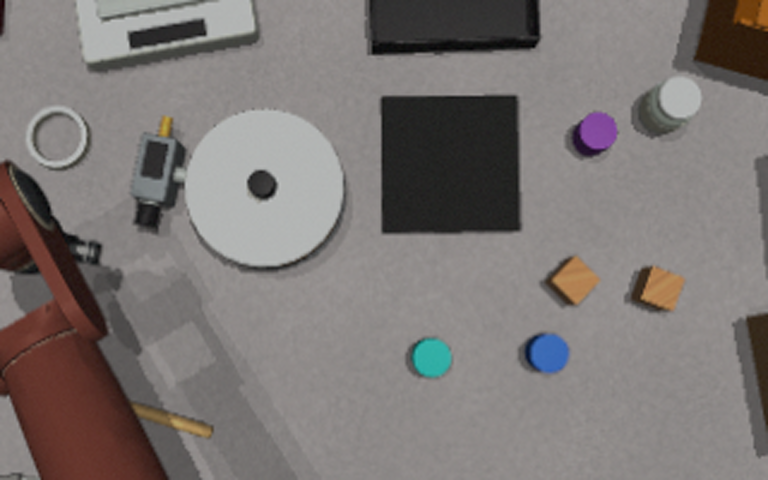

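View pics/t35.png

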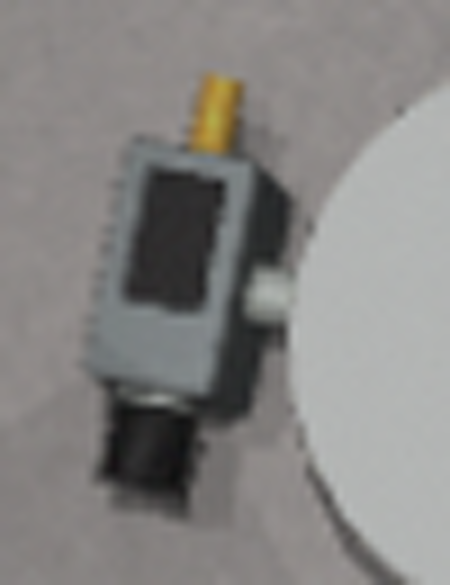

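The vent knob looks the same as in the first picture (home). The cover is 1.5 mm from its first position and level. The mat is empty and the blocks and bystanders haven't moved. Let the arm settle, then hand in.

>>> servo_tool --twist '[[0, 0, 0], [0, 0, 0], [0, 0, 0], [0, 0, 0]]' --xyz '[[0, 0, 0], [0, 0, 0], [0, 0, 0], [0, 0, 0]]' --fingers '[0.65, 0.65, 0.65, 0.65]'

```text
time: 58.65
tool_pos: [0.4689, 0.3762, 0.2192]
tool_rot: [0.535, -0.459, 0.538, 0.461]
contact_force: [-0.2, -0.2, -0.3]
gripper_width: 0.652
```

```bash
python3 -c "
from h import *
print(job.job_done()); plan(None)"
```

```text
the job is handed in; nothing more can be done
None
the job is handed in; nothing more can be done
```

The job is done in the order asked and handed in at about 59 s of the 208 s allowed. I pulled the vent fully out and laid the cover flat on the mat. All four round specimens then went upright into the vessel; one had been knocked about 25 mm aside mid-run, so I re-measured it before gripping. I set the cover back with the vent still out, then pushed the vent home.

**Last checks:**
- **Cover:** it made contact at exactly the expected seated height and looks level. It sits about 1.5 mm to the side of where it started.
- **Vent:** the knob looks the same as in its first, home picture.
- **Specimens:** all four were upright in the vessel when I last saw inside, before the cover went on.
- **Bench:** the two square blocks measured unmoved. In the pictures the look-alikes and the other bench things also look undisturbed.

No check failed or disagreed.

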